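Load and clamp the tissue-arrayer block holder, set its depth-stop rings

TASK

Get the tissue-arrayer block holder ready for the next run: seat every wax block flat and square in a pocket of its own, label end against the front wall, then push the loose crank down over the hex spindle, turn it clockwise until the clamp jaw is fully closed on the blocks, and take the crank off and park it on its short pin. Every brass depth-stop ring that is lying about goes over the guide post, right down (before or after, as you like). Do not knock over the two small bottles behind the tray.

Things in the scene. Friction and masses are not known exactly. Their poses are not given: they have to be found in the camera images.
- holder: Fixed aluminium block holder, 132 x 180 mm, plate top 14 mm high; three pockets in a row at the front (floor 8 mm up, walls 6 mm high), a flat deck behind. Origin: centre of its underside; +x from the front wall to the deck, +y left along the row. On the deck, at x = 40 mm: guide post (y = +66 mm), hex spindle (0), park pin (-66 mm).
- pocket_1 (a point): Left pocket: point on its floor where the centre of a clamped block's underside belongs. Axes as the holder. 30 mm wide in y, chamfered side walls; in x the front wall stands 20 mm before this point, the dark jaw closes the rear: 25.5 mm behind it when open (spindle 0), 20.6 mm when closed (spindle 3.0), in proportion between.
- pocket_2 (a point): Middle pocket, 45 mm from the left one; same shape.
- pocket_3 (a point): Right pocket, 45 mm from the middle one; same shape.
- block_1: Loose wax block on a pink cassette, 30 g. Cassette 40 x 28 x 6 mm; on it cream wax 31 (x) x 25 (y) x 10 mm, centred at x = +3 mm; 16 mm high in all. Origin: centre of the cassette's underside; x along its length, the white label strip is at the -x end. Starts in a bay of the tray. May be absent.
- block_2: The same on a blue cassette. May be absent.
- block_3: The same on a yellow cassette. May be absent.
- block_1_label (a point): Centre of the white label strip of block_1: x = -17 mm, 7 mm above the underside.
- block_2_label (a point): The same on block_2.
- block_3_label (a point): The same on block_3.
- tray: Fixed dark blue tray, 125 x 205 x 8 mm, with two rows of three bays; floor 2 mm up, ribs and rim 8 mm high; bays about 37 mm (x) by 97 mm (y), centred at x = -41, -1, 40 and y = -50, 50 mm. Origin: centre of the underside; long side along y.
- crank: Loose dark steel crank, 240 g, stands on its hub. Origin: centre of the hub's underside, z up. Hub 32 mm across, 40 mm high, hex socket below 16 mm deep, 22 mm across flats, corners at 0, 60, .. degrees from x. A 14 mm wide arm (30 to 39 mm up) runs along +x to a swivelling black grip. Hub and grip can be held from above, the hub with the fingers either side of the arm.
- crank_knob (a point): Middle of the crank's freely swivelling upright grip: 16 mm across, 45 mm along the crank's +x, from 40 to 72 mm above the hub's underside (this point: 56 mm).
- hex_top (a point): Top centre of the steel hex spindle, 32 mm above the holder's underside; turns with it. Hex 20 mm across flats, 14 mm high, 3 mm chamfer, corners at 0, 60, .. degrees from this frame's x. It stands on a 34 mm collar 18 mm above the holder's underside; the crank's hub rests on that when home. The socket has about 0.2 rad of play either way.
- spindle (a joint): Turn of the spindle, rad: 0 = jaw open, grows clockwise seen from above, end stop at 3.0 = jaw fully closed. Starts between 0 and 0.6, stays where left, needs about 0.1 N m. At 0 the hex frame's axes are parallel to the holder's.
- post_top (a point): Tip of the steel guide post: 14 mm diameter, chamfered, from the deck (14 mm) to 46 mm above the holder's underside. Axes as the holder.
- pin_top (a point): Top of the dark round park pin: 18 mm diameter, chamfered, from the deck (14 mm) to 26 mm above the holder's underside. The crank's socket drops over it, hub on the deck, in any yaw.
- ring_a: Loose brass depth-stop ring, 32 mm outside, 16 mm hole, 10 mm high, 40 g. Origin: centre of its underside. Starts in a bay of the tray. May be absent.
- ring_b: A second ring, exactly the same; starts on the desk behind the holder. May be absent.
- microscope: Fixed microscope, 0.54 m high, an obstacle between the holder (to its left) and the tray (to its right). Its eyepieces (0.38 m up) reach out to x = 0.48 near y = 0.05, its stage (0.19 m up) from x = 0.52 between y = -0.02 and 0.25. Draw the arm in to within about 0.4 m of its base axis to swing past.
- oil_bottle: Bystander: small blue bottle, white cap, 21 x 57 mm, stands behind the tray. Origin: centre of its underside.
- mount_bottle: Bystander: white bottle, green cap, 30 x 68 mm, stands behind the tray. Origin: centre of its underside.
Mind the look-alikes: they are no part of the job. Leave any purple look-alike of the block_1 alone.

How it is judged:
By the outcome, as a careful person would: the job done as asked, in the order asked, and still so for the second after the job is handed in, with the robot touching nothing.
Of block_1, block_2, block_3 only 2 to 3 are there at a start; the rules pass over those that are not, and their reading is None.
Of ring_a, ring_b only 1 to 2 are there at a start; the rules pass over those that are not, and their reading is None.
At some moment in a run one of block_1, block_2, block_3, ring_a, ring_b may be knocked a few centimetres aside while the robot is not near it.
It also fails if it takes over 210 s, if anything falls off the work surface, if the arm or the gripper's body presses on something with over 40 N, if the wrist force passes 120 N, or if a joint passes its speed limit or range.

ROBOT

A 6-joint arm with a two-finger parallel gripper is mounted at the origin on a cart in front of the work surface, level with it; the furniture and walls round the work are solid. World frame = base frame: x ahead of the robot, y to its left, z up, the work surface at z = 0. Lengths are in m, angles in rad, forces in N, time in s.
With the tool pointing down it reaches from about 0.25 to 0.8 m from the base axis. Payload 8.5 kg.
Tool frame: the origin (TCP) lies midway between the tips of the shut fingers; the grasp point (between the pads) lies 19 mm behind it; z points along the fingers, y is the line along which they close (so a half turn about z gives the same grasp; the last joint's range is limited). The gripper opens to 85 mm and grips with 20 to 120 N. Pads are 22 mm wide; open, the fingers measure 114 mm over their backs; the gripper's body (76 mm by 85 mm) begins 54 mm behind the grasp point. The pads swing forward as they close: fully open they stand 13 mm farther back than shut.
Start: joints at [1.199, 0.238, -0.013, 1.319, 0, 1.571], TCP at [0.191, 0.489, 0.231] pointing down, gripper open.
Joint ranges: [-2.66, 2.66], [-1.03, 1.9], [-1.14, 1.46], [-1.82, 2.27], [-1.45, 1.34], [-3.14, 3.14]. Speed limits (rad/s): [2.22, 2.22, 2.79, 3.14, 3.14, 3.14].

INTERFACE

Orientations are given as a 3x3 rotation matrix whose columns are the frame's x, y, z axes.
In Python, from plant import env, eyes, finder gives the robot as it stands.
- The arm moves only by the tool carry_out, never from a script. Its argument "series" is one flat list of numbers, 7 for each row, row after row: the turn, a rotation vector about the tool's x, y, z in degrees, then the shift along the tool's x, y, z in m, then the opening, from 0 (shut) to 1 (fully open). A call has 1 to 12 rows; each row shifts and turns the commanded pose from where the row before left it, along the tool's axes as they then stand; what a row does not reach is not made up. A row lasts 1/12 s, in which the tool goes at most 41.7 mm and 7.16 degrees, less where a joint would pass 70% of its speed; a pose out of reach is approached as far as the arm can. A call is refused whole if a number of a shift passes 0.0417 or a number of a turn 7.16, either way. A call with a gripper value outside its range is refused whole. The fingers move at their own pace and stop on an object; "newtons" is the grip in N (left out, the last holds). Time passes only in rows, so rows that do not move let the fingers close. It gives the time, the measured TCP pose, the force, the opening and the grip force at its end, in the units of the state.
- env.state(): the state, without advancing time (a new reading comes with each control period).
- eyes.camera(name): name is "side" or "top"; returns a dict with "image" (384x512x3 uint8, blue, green, red), "z_map" (384x512 float32, m along the optical axis (not along the pixel's ray), 0 where there is no reading), "camera_matrix" (3x3 intrinsics, pixels), "xyz" and "rotation" of the camera in the world. Camera axes: x right, y up, looking along -z (the intrinsics and any distortion apply to the point x, -y, -z); pixel columns grow to the right and rows downward; lengths in m; the calibration is good to about 2 mm. A picture is of the moment at which its call begins.
- env.hand_in(): hands the job in; it is judged then, once.
Trained networks look in a picture, given as the dict that the camera call returned (one of the last four; its "shot" number tells which), for a name from the list of things; names that differ only in an ending like _2 or _b are one class to them, and where a whole thing is asked for, a point or a joint stands for the part that bears it (a point fixed in the world has none). Each returns a list of dicts, best first, with "confidence" (0 to 1); they miss things now and then, are a little off and sometimes report something else, mostly with a low value. They report only what shows in the picture. A call takes as long as a camera call. They do not tell look-alikes from the thing itself.
- finder.cut_out(picture, name): "pixels" (384x512 bool, what is visible of it) and "box" ([left, top, width, height] in pixels, round what is visible of it).
- finder.pinpoint(picture, name): "position" ([row, column] in pixels: a listed point, or the origin of a listed thing).
The state is a dict: "t": time; "joints": joint angles; "dq": joint speeds; "joint_torque": joint torques, N m; "position": TCP position; "eef_rot": TCP orientation; "ft_force": force on the tool from outside, world axes, zero at the start; "torque": the same for the moment, N m; "gripper_width": finger opening in m; "grip_force": force on a finger pad.
Only numpy, scipy, OpenCV 4.12 (cv2) and the standard library are available. Lean on these libraries where they do the work, as an engineer would, in place of code of your own. Each camera call takes 0.05 s, during which the arm holds its last target. There are 200 camera calls.

## Working session

There is one attempt and no reset: what is moved stays moved. The work goes in short steps, Python scripts to look and compute and a tool call to move; the robot and the scene stay as the last step left them, time stands still between calls to the robot, and variables do not carry over. Pictures are saved under pics/ and viewed, at most 14 in all, crops included, and the job is handed in when it is done.

Besides the shell and the picture viewer there is one more tool, called as name(argument=value, ...) on one line, values as JSON. carry_out: Moves the arm, as the interface text tells. Its arguments: {"type":"object","properties":{"series":{"type":"array"},"newtons":{"type":"number"}},"required":["series"]}

```bash
ls; mkdir -p pics; cat > h.py <<'E'
import numpy as np, cv2
from plant import env, eyes, finder
def ray(p,r,c):
    K=p["camera_matrix"]; v=np.array([(c-K[0,2])/K[0,0],-(r-K[1,2])/K[1,1],-1.0])
    return np.array(p["xyz"]),np.array(p["rotation"])@v
def px2w(p,r,c,z=None):
    """pixel->world by depth map (z None) or at world height z"""
    o,d=ray(p,r,c)
    s=p["z_map"][int(round(r)),int(round(c))] if z is None else (z-o[2])/d[2]
    return o+s*d
def cloud(p):
    K=p["camera_matrix"]; r,c=np.mgrid[0:384,0:512]
    v=np.stack([(c-K[0,2])/K[0,0],-(r-K[1,2])/K[1,1],-np.ones(r.shape)],-1)
    return np.array(p["xyz"])+(v*p["z_map"][...,None])@np.array(p["rotation"]).T
def save(p,n,box=None,s=1):
    im=p["image"]
    if box: x,y,w,h=box; im=im[y:y+h,x:x+w]
    cv2.imwrite("pics/"+n,cv2.resize(im,None,fx=s,fy=s,interpolation=cv2.INTER_CUBIC))
E
python3 - <<'E'
from h import *
np.set_printoptions(precision=4,suppress=True)
for n in("top","side"):
    p=eyes.camera(n); save(p,n+"0.png",s=1.56)
    print(n,p["xyz"],p["rotation"],p["camera_matrix"],[k for k in p])
    for t in ["holder","pocket_1","block_1","block_1_label","tray","crank","crank_knob","hex_top","post_top","pin_top","ring_a","oil_bottle","mount_bottle"]:
        for d in finder.pinpoint(p,t):
            r,c=d["position"]
            print(t,round(d["confidence"],2),np.round([r,c],1),px2w(p,min(r,383),min(c,511)))
s=env.state();print(s)
E
```

```text
pics
top [0.4075 0.1368 1.2277] [[ 0.0292  0.9846 -0.1722]
 [-0.9994  0.0316  0.011 ]
 [ 0.0162  0.1718  0.985 ]] [[409.4754   0.     253.2754]
 [  0.     409.4754 191.4673]
 [  0.       0.       1.    ]] ['image', 'z_map', 'camera_matrix', 'xyz', 'rotation', 'shot']
holder 0.55 [253.1 193.6] [0.4312 0.2929 0.0109]
holder 0.53 [192.6 356. ] [ 0.6272 -0.1885  0.0083]
holder 0.17 [140.  321.9] [ 0.7775 -0.0778  0.0462]
pocket_1 0.95 [258.9 212. ] [0.416  0.2382 0.0119]
pocket_1 0.7 [205.7 331.8] [ 0.5833 -0.1126  0.0183]
pocket_1 0.66 [269.3 201.2] [0.3852 0.2684 0.0092]
pocket_1 0.61 [270.5 188.3] [0.3806 0.3061 0.0067]
pocket_1 0.17 [154.5 312. ] [ 0.7348 -0.05    0.0346]
block_1 0.63 [212.1 328.4] [ 0.5659 -0.1058  0.001 ]
block_1 0.56 [129.7 345.8] [ 0.8216 -0.1567  0.0189]
block_1 0.55 [189.6 357.5] [ 0.6346 -0.1902  0.0191]
block_1 0.5 [208.  332.2] [ 0.5765 -0.114   0.0173]
block_1 0.42 [180.2 349.7] [ 0.6624 -0.1667  0.0204]
block_1_label 0.58 [179.7 346.4] [ 0.6655 -0.1588  0.0118]
block_1_label 0.57 [193.8 354.8] [ 0.6234 -0.1848  0.0081]
block_1_label 0.48 [192.1 360.2] [ 0.
[... 2587 characters left out ...]
50.8 198.9] [ 0.533   0.4373 -0.0007]
ring_a 0.53 [281.1 281.7] [ 0.6119 -0.106   0.0099]
oil_bottle 0.66 [254.4 327.5] [ 0.7373 -0.0621  0.0065]
{'t': 1.4, 'joints': array([ 1.199 ,  0.2382, -0.0135,  1.3192, -0.    ,  1.5708]), 'dq': array([ 0.001 ,  0.0008,  0.0005, -0.0008, -0.0005, -0.0012]), 'joint_torque': array([ -0.0026, -53.8587,  34.6685,   0.003 ,  -0.0002,  -0.    ]), 'position': array([0.1907, 0.4891, 0.2313]), 'eef_rot': array([[-0.9317,  0.3633, -0.0001],
       [ 0.3633,  0.9317, -0.0001],
       [-0.    , -0.0002, -1.    ]]), 'ft_force': array([ 0.0594, -0.557 ,  0.7115]), 'torque': array([-0.0489, -0.0132,  0.0233]), 'grip_force': 0.0, 'gripper_width': 0.08502004189014427}
```

View pics/top0.png

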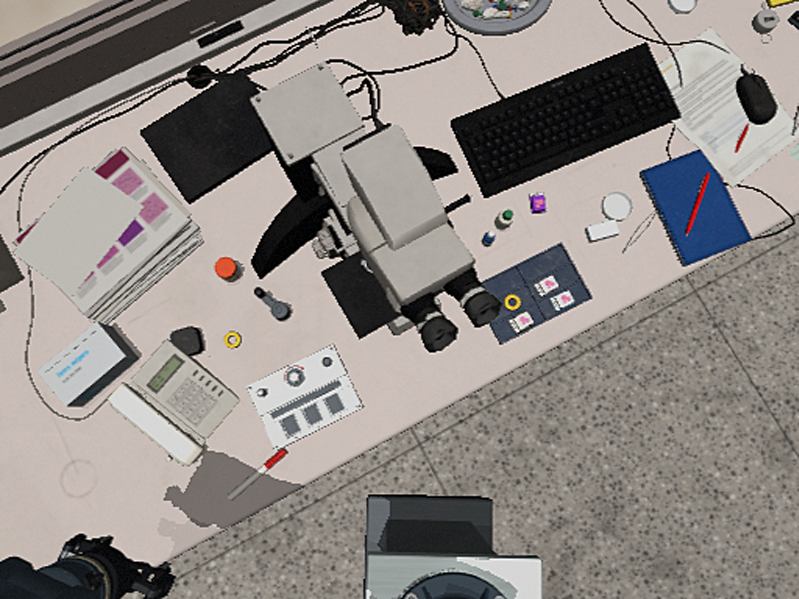

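View pics/side0.png

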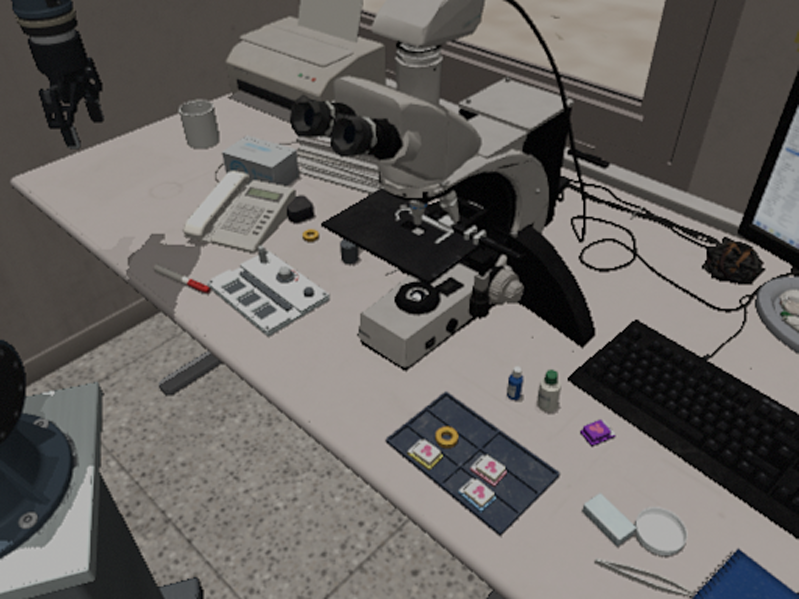

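```bash
cat >> h.py <<'E'
def ortho(p,cx,cy,z,w=400,h=300,mm=0.6):
    """rows: +x up ; cols: -y right"""
    rr,cc=np.mgrid[0:h,0:w]
    P=np.stack([cx+(h/2-rr)*mm/1e3,cy-(cc-w/2)*mm/1e3,np.full(rr.shape,z)],-1)-np.array(p["xyz"])
    v=P@np.array(p["rotation"]); K=p["camera_matrix"]
    u=K[0,0]*v[...,0]/-v[...,2]+K[0,2]; q=K[1,1]*-v[...,1]/-v[...,2]+K[1,2]
    return cv2.remap(p["image"],u.astype(np.float32),q.astype(np.float32),cv2.INTER_CUBIC)
E
python3 - <<'E'
from h import *
T=eyes.camera("top");S=eyes.camera("side")
im=np.vstack([np.hstack([ortho(T,.65,-.15,.016),ortho(S,.65,-.15,.016)]),np.hstack([ortho(T,.47,.32,.014,mm=.8),ortho(S,.47,.32,.014,mm=.8)])])
cv2.imwrite("pics/o1.png",im)
E
```

```text
(no output)
```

View pics/o1.png

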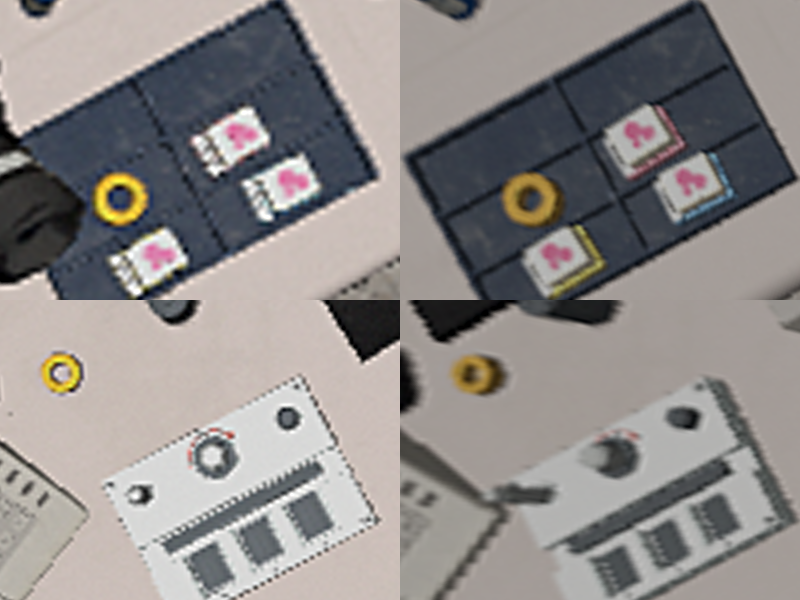

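```bash
cat >> h.py <<'E'
from scipy.optimize import minimize
def proj(p,P):
    v=(np.atleast_2d(P)-np.array(p["xyz"]))@np.array(p["rotation"]); K=p["camera_matrix"]
    return np.stack([K[0,0]*v[:,0]/-v[:,2]+K[0,2],K[1,1]*-v[:,1]/-v[:,2]+K[1,2]],1)  # u,v
def box(x0,x1,y0,y1,z0,z1): return np.array([[x,y,z] for x in(x0,x1) for y in(y0,y1) for z in(z0,z1)])/1e3
def cyl(r,z0,z1,cx=0,cy=0):
    a=np.linspace(0,2*np.pi,40); return np.concatenate([np.stack([cx+r*np.cos(a),cy+r*np.sin(a),0*a+z],1) for z in(z0,z1)])/1e3
BLOCK=[box(-20,20,-14,14,0,6),box(-12.5,18.5,-12.5,12.5,6,16)]
RING=[cyl(16,0,10)]; PLATE=[box(-66,66,-90,90,0,14)]; CRANK=[cyl(16,0,40),box(0,45,-7,7,30,39),cyl(8,40,72,45,0)]
UP=8
def render(p,parts,q,z0,win):
    x0,y0,w,h=win; im=np.zeros((h*UP,w*UP),np.uint8); c,s=np.cos(q[2]),np.sin(q[2])
    for A in parts:
        W=A@np.array([[c,-s,0],[s,c,0],[0,0,1]]).T+[q[0],q[1],z0]
        uv=((proj(p,W)-[x0,y0]+.5)*UP).astype(np.float32)
        cv2.fillConvexPoly(im,cv2.convexHull(uv).round().astype(np.int32),255)
    return cv2.resize(im,(w,h),interpolation=cv2.INTER_AREA)/255.
def fit(views,parts,q0,z0,yaw=True):
    """views: [(picture, float mask 384x512)]; returns (x,y,yaw), error px area"""
    wins=[]
    for p,m in views:
        u=proj(p,[[q0[0],q0[1],z0+.01]])[0]; r=int(60 if parts is PLATE else 36)
        wins.append((int(max(0,u[0]-r)),int(max(0,u[1]-r)),2*r,2*r))
    def f(v):
        q=np.array([v[0]/100,v[1]/100,v[2]/5 if yaw else q0[2]]); e=0
        for (p,m),w in zip(views,wins):
            x,y,a,b=w; M=m[y:y+b,x:x+a]; e+=((render(p,parts,q,z0,w)[:M.shape[0],:M.shape[1]]-M)**2).sum()
        return e
    v0=np.array([q0[0]*100,q0[1]*100,q0[2]*5])
    sx=np.array([v0]+[v0+d for d in np.diag([.5,.5,.6])])
    r=minimize(f,v0,method="Nelder-Mead",options=dict(initial_simplex=sx,xatol=.003,fatol=.05,maxiter=250))
    return np.array([r.x[0]/100,r.x[1]/100,r.x[2]/5]),r.fun
def comp(m,uv):
    n,l,st,ce=cv2.connectedComponentsWithStats(m.astype(np.uint8)); k=[i for i in range(1,n) if st[i,4]>15]
    i=min(k,key=lambda i:np.hypot(*(ce[i]-uv))); return (l==i)
def hull(m):
    c=cv2.findContours(m.astype(np.uint8),cv2.RETR_EXTERNAL,cv2.CHAIN_APPROX_NONE)[0]
    o=np.zeros(m.shape,np.uint8); cv2.fillConvexPoly(o,cv2.convexHull(np.vstack(c)),1); return o
def bright(p): return p["image"].max(2)>105
def yellow(p):
    h=cv2.cvtColor(p["image"],cv2.COLOR_BGR2HSV); return (h[...,0]>12)&(h[...,0]<34)&(h[...,1]>110)&(h[...,2]>70)
E
cat > meas.py <<'E'
from h import *
np.set_printoptions(precision=4,suppress=True)
T=eyes.camera("top");S=eyes.camera("side")
def go(nm,mf,parts,g,z0,fill=False,yaw=True):
    V=[]
    for p in(T,S):
        m=comp(mf(p),proj(p,[[g[0],g[1],z0+.008]])[0]); m=hull(m) if fill else m
        V.append((p,m.astype(float)))
    for t,v in(("both",V),("top",V[:1]),("side",V[1:])):
        q,e=fit(v,parts,g,z0,yaw); print(nm,t,q[:2],"yaw",round(np.degrees(q[2]),1),"err",round(e,1),"n",[int(m.sum()) for _,m in v])
def orth2w(c,r): return .65+(150-r)*.6e-3,-.15-(c-200)*.6e-3
if __name__=="__main__":
    for nm,c,r in(("red",232,142),("blue",285,188),("yel",155,262)):
        go(nm,bright,BLOCK,(*orth2w(c,r),-1.05),.002)
    go("ringA",yellow,RING,(*orth2w(120,198),0),.002,True,False)
    go("ringB",yellow,RING,(.524,.430,0),0,True,False)
    for p in(T,S):
        d=finder.cut_out(p,"holder"); 
        for k in d: print("holder",k["confidence"],k["box"])
        d=[k for k in d if k["box"][0]<260][0]
        q,e=fit([(p,hull(d["pixels"]).astype(float))],PLATE,(.44,.29,.443),0); print(q,e)
        for k in finder.cut_out(p,"crank"):
            print("crank",k["confidence"],k["box"])
            if k["box"][0]<260:
                q,e=fit([(p,k["pixels"].astype(float))],CRANK,(.583,.328,.9),0); print(q,e,np.degrees(q[2]))
    print(env.state()["t"])
E
python3 meas.py
```

```text
red both [ 0.6577 -0.1691] yaw -60.2 err 57.0 n [125, 238]
red top [ 0.6577 -0.17  ] yaw -59.2 err 8.0 n [125]
red side [ 0.6581 -0.1687] yaw -60.4 err 46.1 n [238]
blue both [ 0.6299 -0.1993] yaw -63.2 err 62.5 n [125, 256]
blue top [ 0.6293 -0.2007] yaw -64.8 err 8.9 n [125]
blue side [ 0.6299 -0.1993] yaw -64.1 err 46.3 n [256]
yel both [ 0.5848 -0.1201] yaw -59.0 err 50.0 n [125, 225]
yel top [ 0.5848 -0.1207] yaw -59.3 err 9.4 n [125]
yel side [ 0.5853 -0.1199] yaw -58.1 err 39.9 n [225]
ringA both [ 0.6229 -0.1024] yaw -0.4 err 26.2 n [91, 156]
ringA top [ 0.622  -0.1024] yaw 3.0 err 3.9 n [91]
ringA side [ 0.6233 -0.1013] yaw 2.2 err 21.1 n [156]
ringB both [0.5322 0.4335] yaw -8.2 err 28.5 n [88, 56]
ringB top [0.5327 0.4336] yaw -8.0 err 7.3 n [88]
ringB side [0.5318 0.4372] yaw -5.8 err 19.7 n [56]
holder 0.57 [162.2, 221.6, 69.3, 62.4]
[0.4296 0.2896 0.4923] 51.70102268358323
crank 0.64 [161.9, 186.6, 25.7, 16.5]
[0.5896 0.3429 0.9102] 20.552556708958093 52.14919944935053
holder 0.96 [131.6, 157.3, 79.0, 57.5]
[0.4283 0.2891 0.481 ] 86.62800461361016
crank 0.59 [218.0, 151.7, 11.1, 18.8]
[0.5876 0.3372 1.0029] 120.15898500576702 57.46051236991887
crank 0.53 [324.2, 235.8, 12.5, 20.7]
1.8
```

```bash
cat > m2.py <<'E'
from meas import *
H=np.array([.429,.2895,.487])
def h2w(x,y): c,s=np.cos(H[2]),np.sin(H[2]); return H[0]+(x*c-y*s)/1e3,H[1]+(x*s+y*c)/1e3
for nm,parts,(x,y),zc in(("pin",[cyl(9,14,26)],(40,-66),.02),("collar",[cyl(17,14,18),cyl(11.5,18,32)],(40,0),.02),("post",[cyl(7,14,46)],(40,66),.03)):
    g=(*h2w(x,y),0); print(nm,"pred",np.array(g[:2]))
    for t,p in(("top",T),("side",S)):
        try:
            gm=p["image"].min(2); pl=h2w(52,-30); u=proj(p,[[*pl,.014]])[0].round().astype(int)
            ref=float(np.median(gm[u[1]-1:u[1]+2,u[0]-1:u[0]+2])); c=proj(p,[[g[0],g[1],zc]])[0]
            m=gm<.72*ref; yy,xx=np.mgrid[0:384,0:512]; m&=np.hypot(xx-c[0],yy-c[1])<(11 if nm!="post" else 10)
            m=comp(m,c); q,e=fit([(p,m.astype(float))],parts,g,0,False); print(t,q[:2],round(e,1),int(m.sum()),ref)
        except Exception as ex: print(t,ex)
im=np.hstack([ortho(T,*h2w(40,0),.02,400,400,.4),ortho(S,*h2w(40,0),.02,400,400,.4)])
cv2.imwrite("pics/o2.png",im)
E
python3 m2.py
```

```text
pin pred [0.4952 0.2499]
top [0.4953 0.2486] 0.7 32 215.0
side [0.4953 0.2457] 4.7 39 177.0
collar pred [0.4643 0.3082]
top [0.4643 0.3082] 50.9 101 215.0
side [0.4642 0.3048] 33.1 76 177.0
post pred [0.4335 0.3665]
top [0.4346 0.3641] 9.6 26 215.0
side [0.4327 0.367 ] 53.1 104 177.0
```

View pics/o2.png

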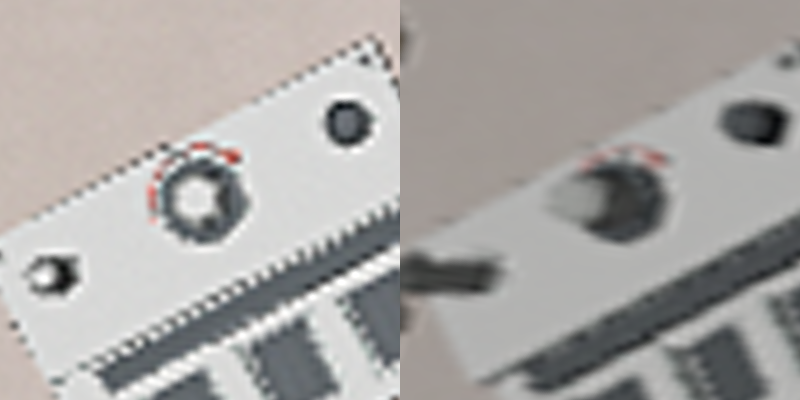

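```bash
cat > plan.py <<'E'
from h import *
import sys
def plan(*wps):
    """wps: (x,y,z,yaw_deg of tool y or None) -> shifts in tool axes (turn first, then shift), rows at 30 mm"""
    s=env.state(); P=np.array(s["position"]); R=np.array(s["eef_rot"]); a=np.degrees(np.arctan2(R[1,1],R[0,1]))
    print("t",round(s["t"],2),"pos",P.round(4),"yawy",round(a,1),"tilt",np.round(R[:2,2],3),"F",s["ft_force"].round(1),"w",round(s["gripper_width"],4),"grip",round(s["grip_force"],1),"q6",round(s["joints"][5],2))
    for x,y,z,b in wps:
        b=a if b is None else b; b2=np.radians(b); d=np.array([x,y,z])-P
        ty=np.array([np.cos(b2),np.sin(b2),0]); tx=np.array([-np.sin(b2),np.cos(b2),0])
        t=np.array([d@tx,d@ty,-d[2]])
        print("  ->",(round(x,4),round(y,4),round(z,4),round(b,1)),"turn z",round(a-b,1),"shift mm",(t*1e3).round(1),"n",int(np.ceil(np.abs(t).max()/.03)))
        a=b; P=np.array([x,y,z])
E
python3 -c "
from plan import *
plan((.532,.4335,.11,None),(.532,.4335,.004,None))"
```

```text
t 1.9 pos [0.1907 0.4891 0.2313] yawy 68.7 tilt [-0. -0.] F [0.4 0.4 0. ] w 0.0858 grip 0.0 q6 1.57
  -> (0.532, 0.4335, 0.11, np.float64(68.7)) turn z 0.0 shift mm [-338.2   72.2  121.3] n 12
  -> (0.532, 0.4335, 0.004, np.float64(68.7)) turn z 0.0 shift mm [  0.   0. 106.] n 4
```

carry_out(series=[0,0,0,-0.0282,0.006,0.0101,0.6,0,0,0,-0.0282,0.006,0.0101,0.6,0,0,0,-0.0282,0.006,0.0101,0.6,0,0,0,-0.0282,0.006,0.0101,0.6,0,0,0,-0.0282,0.006,0.0101,0.6,0,0,0,-0.0282,0.006,0.0101,0.6,0,0,0,-0.0282,0.006,0.0101,0.6,0,0,0,-0.0282,0.006,0.0101,0.6,0,0,0,-0.0282,0.006,0.0101,0.6,0,0,0,-0.0282,0.006,0.0101,0.6,0,0,0,-0.0282,0.006,0.0101,0.6,0,0,0,-0.0282,0.006,0.0101,0.6], newtons=30)

```text
t: 2.9
position: [0.5335, 0.4328, 0.1094]
eef_rot: [[-0.932, 0.363, -0.0], [0.363, 0.932, -0.0], [0.0, -0.0, -1.0]]
ft_force: [-0.3, 0.5, 0.6]
gripper_width: 0.0514
grip_force: 0.0
```

carry_out(series=[0,0,0,0,0,0,0.6,0,0,0,0,0,0,0.6])

```text
t: 3.07
position: [0.533, 0.4322, 0.1086]
eef_rot: [[-0.931, 0.365, -0.002], [0.365, 0.931, -0.001], [0.001, -0.002, -1.0]]
ft_force: [-0.4, 0.2, -0.6]
gripper_width: 0.0511
grip_force: 0.0
```

```bash
python3 -c "
from plan import *
plan((.532,.4335,.004,None))
from meas import *
go('ringB',yellow,RING,(.532,.4335,0),0,True,False)"
```

```text
t 3.07 pos [0.533  0.4322 0.1086] yawy 68.6 tilt [-0.002 -0.001] F [-0.4  0.2 -0.6] w 0.0511 grip 0.0 q6 1.06
  -> (0.532, 0.4335, 0.004, np.float64(68.6)) turn z 0.0 shift mm [  1.4   0.8 104.6] n 4
ringB both [0.5323 0.4313] yaw 2.9 err 105.9 n [91, 66]
ringB top [0.5328 0.4313] yaw 2.6 err 94.6 n [91]
ringB side [0.5318 0.4312] yaw 1.3 err 10.6 n [66]
```

carry_out(series=[0,0,0,0.001,0.0005,0.021,0.6,0,0,0,0,0,0.021,0.6,0,0,0,0,0,0.021,0.6,0,0,0,0,0,0.021,0.6,0,0,0,0,0,0.02,0.6,0,0,0,0,0,0,0.1,0,0,0,0,0,0,0.1,0,0,0,0,0,0,0.1,0,0,0,0,0,0,0.1,0,0,0,0,0,0,0.1,0,0,0,0,0,0,0.1], newtons=20)

```text
t: 4.08
position: [0.5318, 0.4345, 0.0073]
eef_rot: [[-0.932, 0.363, 0.001], [0.363, 0.932, 0.001], [-0.001, 0.001, -1.0]]
ft_force: [-1.1, -0.0, -0.3]
gripper_width: 0.0304
grip_force: 19.8
```

carry_out(series=[0,0,0,0,0,0,0.6,0,0,0,0,0,0,0.6,0,0,7,0,0,0,0.6,0,0,7,0,0,0,0.6,0,0,7,0,0,0,0.6,0,0,7,0,0,0,0.6,0,0,7,0,0,0,0.6,0,0,7,0,0,0,0.6,0,0,7,0,0,0,0.6,0,0,7,0,0,0,0.6,0,0,7,0,0,0,0.6,0,0,7,0,0,0,0.6])

```text
t: 5.08
position: [0.5315, 0.434, 0.0061]
eef_rot: [[0.029, 1.0, -0.0], [1.0, -0.029, -0.0], [-0.0, -0.0, -1.0]]
ft_force: [0.1, -0.4, -1.2]
gripper_width: 0.051
grip_force: 0.0
```

carry_out(series=[0,0,7,0,0,0,0.6,0,0,7,0,0,0,0.6,0,0,6,0,0,0,0.6,0,0,0,0,0,0,0.1,0,0,0,0,0,0,0.1,0,0,0,0,0,0,0.1,0,0,0,0,0,0,0.1,0,0,0,0,0,0,0.1], newtons=30)

```text
t: 5.75
position: [0.5316, 0.4341, 0.0065]
eef_rot: [[0.362, 0.932, 0.0], [0.932, -0.362, 0.0], [0.0, 0.0, -1.0]]
ft_force: [-0.7, -1.3, 5.8]
gripper_width: 0.0293
grip_force: 29.5
```

```bash
python3 -c "
from plan import *
H=np.array([.429,.289,.484]);c,s=np.cos(H[2]),np.sin(H[2])
X,Y=H[0]+.04*c-.066*s,H[1]+.04*s+.066*c
plan((.532,.433,.075,None),(X,Y,.075,None),(X,Y,.018,None))"
```

```text
t 5.75 pos [0.5316 0.4341 0.0065] yawy -21.2 tilt [0. 0.] F [-0.7 -1.3  5.8] w 0.0293 grip 29.5 q6 2.63
  -> (0.532, 0.433, 0.075, np.float64(-21.2)) turn z 0.0 shift mm [ -0.8   0.8 -68.5] n 3
  -> (np.float64(0.4337), np.float64(0.366), 0.075, np.float64(-21.2)) turn z 0.0 shift mm [-98.  -67.4  -0. ] n 4
  -> (np.float64(0.4337), np.float64(0.366), 0.018, np.float64(-21.2)) turn z 0.0 shift mm [ 0.  0. 57.] n 2
```

carry_out(series=[0,0,0,0,0,-0.023,0.1,0,0,0,0,0,-0.023,0.1,0,0,0,0,0,-0.023,0.1,0,0,0,-0.0248,-0.0167,0,0.1,0,0,0,-0.0247,-0.0167,0,0.1,0,0,0,-0.0247,-0.0167,0,0.1,0,0,0,-0.0246,-0.0165,0,0.1,0,0,0,0,0,0,0.1,0,0,0,0,0,0,0.1])

```text
t: 6.5
position: [0.4322, 0.3654, 0.0752]
eef_rot: [[0.362, 0.932, -0.001], [0.932, -0.362, -0.0], [-0.001, -0.0, -1.0]]
ft_force: [0.8, 0.7, 0.1]
gripper_width: 0.0289
grip_force: 29.7
```

```bash
python3 -c "
from plan import *
H=np.array([.429,.289,.484]);c,s=np.cos(H[2]),np.sin(H[2])
X,Y=H[0]+.04*c-.066*s,H[1]+.04*s+.066*c
plan((X,Y,.018,None))
T=eyes.camera('top');S=eyes.camera('side')
P=env.state()['position']
im=np.hstack([ortho(T,P[0],P[1],.072,400,400,.35),ortho(S,P[0],P[1],.072,400,400,.35)])
cv2.imwrite('pics/o3.png',im)
for n,p in (('t',T),('s',S)):
    m=yellow(p); m=comp(m,proj(p,[[P[0],P[1],.07]])[0]); q,e=fit([(p,hull(m).astype(float))],RING,(P[0],P[1],0),P[2]-.0065,False); print(n,q,e,m.sum())
"
```

```text
t 6.5 pos [0.4322 0.3654 0.0752] yawy -21.2 tilt [-0.001 -0.   ] F [0.8 0.7 0.1] w 0.0289 grip 29.7 q6 2.64
  -> (np.float64(0.4337), np.float64(0.366), 0.018, np.float64(-21.2)) turn z 0.0 shift mm [ 1.1  1.1 57.2] n 2
t [0.43868905 0.35683016 0.10956356] 107.67972318339099 71
s [0.43238486 0.36822516 0.03693671] 27.002629757785467 53
```

View pics/o3.png

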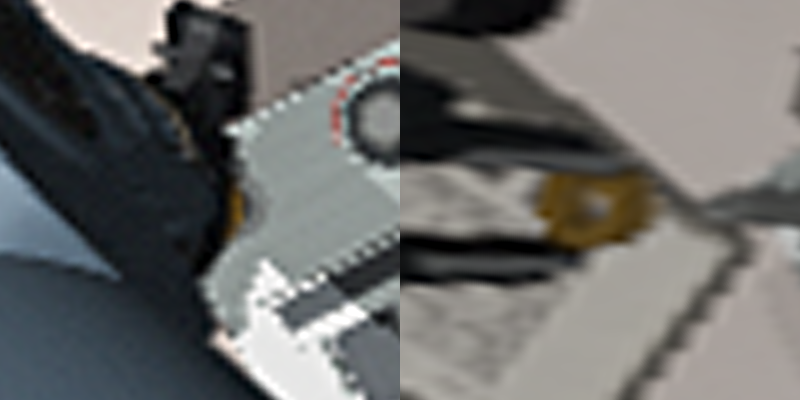

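carry_out(series=[0,0,0,0.0011,0.0011,0.009,0.1,0,0,0,0,0,0.01,0.1,0,0,0,0,0,0.002,0.1,0,0,0,0,0,0.002,0.1,0,0,0,0,0,0.002,0.1,0,0,0,0,0,0.002,0.1,0,0,0,0,0,0,0.1])

```text
t: 7.18
position: [0.4352, 0.3673, 0.0483]
eef_rot: [[0.363, 0.932, 0.001], [0.932, -0.363, 0.001], [0.001, 0.0, -1.0]]
ft_force: [-0.1, -0.3, 4.2]
gripper_width: 0.029
grip_force: 30.3
```

carry_out(series=[0,0,0,0,0,0.003,0.1,0,0,0,0,0,0.003,0.1,0,0,0,0,0,0,0.1])

```text
t: 7.43
position: [0.4347, 0.3663, 0.0419]
eef_rot: [[0.363, 0.932, -0.0], [0.932, -0.363, -0.001], [-0.001, 0.0, -1.0]]
ft_force: [-1.0, -2.3, -1.1]
gripper_width: 0.0292
grip_force: 33.0
```

```bash
python3 -c "
from plan import *
for i in range(6):
    eyes.camera('side'); s=env.state(); print(s['position'].round(4),s['ft_force'].round(1),s['torque'].round(2))
"
```

```text
[0.4346 0.3663 0.0418] [-0.1 -2.5 -1.9] [-0.37  0.02  0.01]
[0.4346 0.3663 0.0419] [ 0.2 -2.1 -0.6] [-0.47  0.09 -0.02]
[0.4346 0.3664 0.0418] [-0.6 -2.4 -1.4] [-0.55  0.1  -0.02]
[0.4346 0.3664 0.0419] [-0.4 -2.8 -1.2] [-0.56  0.11  0.01]
[0.4346 0.3664 0.0419] [-0.5 -3.5 -0.8] [-0.67  0.1   0.04]
[0.4346 0.3664 0.0419] [-1.2 -2.6 -1.9] [-0.67  0.19 -0.02]
```

carry_out(series=[0,0,0,-0.0004,0,0.005,0.1,0,0,0,0,0,0.005,0.1,0,0,0,0,0,0.005,0.1,0,0,0,0,0,0.005,0.1,0,0,0,0,0,0,0.1,0,0,0,0,0,0,0.1])

```text
t: 8.23
position: [0.4343, 0.3658, 0.0216]
eef_rot: [[0.363, 0.932, -0.001], [0.932, -0.363, -0.001], [-0.002, -0.0, -1.0]]
ft_force: [-0.4, -5.0, -2.3]
gripper_width: 0.029
grip_force: 32.8
```

carry_out(series=[0,0,0,0,0,0,0.55,0,0,0,0,0,0,0.55,0,0,0,0,0,0,0.55,0,0,0,0,0,-0.02,0.55,0,0,0,0,0,-0.03,0.55,0,0,0,0,0,-0.03,0.55,0,0,0,0,0,-0.03,0.55,0,0,0,0,0,0,0.55])

```text
t: 8.9
position: [0.4373, 0.3689, 0.1383]
eef_rot: [[0.363, 0.932, 0.007], [0.932, -0.363, 0.007], [0.009, 0.004, -1.0]]
ft_force: [1.2, 0.8, -0.5]
gripper_width: 0.047
grip_force: 0.0
```

```bash
python3 -c "
from plan import *
plan((.38,-.08,.13,None))
S=eyes.camera('side');
cv2.imwrite('pics/o4.png',np.hstack([ortho(S,.45,.34,.02,400,400,.4),ortho(S,.63,-.14,.016,400,400,.5)]))
"
```

```text
t 8.9 pos [0.4373 0.3689 0.1383] yawy -21.3 tilt [0.007 0.007] F [ 1.2  0.8 -0.5] w 0.047 grip 0.0 q6 2.64
  -> (0.38, -0.08, 0.13, np.float64(-21.3)) turn z 0.0 shift mm [-439.1  109.6    8.3] n 15
```

View pics/o4.png

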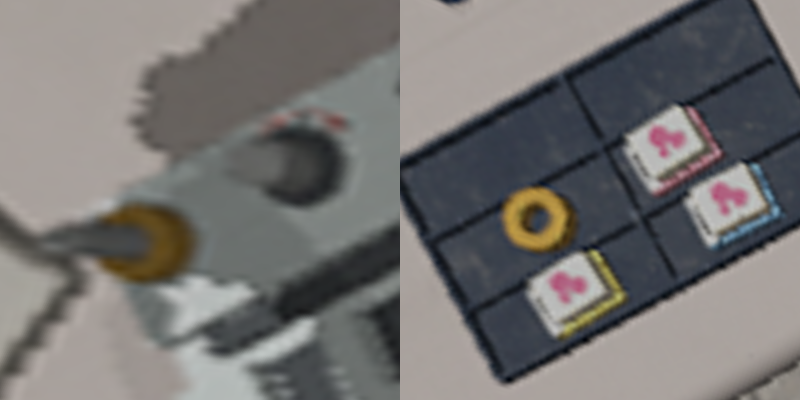

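```bash
python3 -c "
from plan import *
plan((.30,.25,.13,None),(.375,-.07,.13,-60.5),(.6229,-.1022,.06,None),(.6229,-.1022,.007,None))
"
```

```text
t 8.95 pos [0.4366 0.3683 0.1356] yawy -21.3 tilt [0.005 0.005] F [ 0.5 -0.  -1.1] w 0.0468 grip 0.0 q6 2.64
  -> (0.3, 0.25, 0.13, np.float64(-21.3)) turn z 0.0 shift mm [-159.8  -84.3    5.6] n 6
  -> (0.375, -0.07, 0.13, -60.5) turn z 39.2 shift mm [-92.3 315.4  -0. ] n 11
  -> (0.6229, -0.1022, 0.06, -60.5) turn z 0.0 shift mm [199.9 150.1  70. ] n 7
  -> (0.6229, -0.1022, 0.007, -60.5) turn z 0.0 shift mm [ 0.  0. 53.] n 2
```

carry_out(series=[0,0,0,-0.0266,-0.014,0.001,0.55,0,0,0,-0.0266,-0.014,0.001,0.55,0,0,0,-0.0266,-0.014,0.001,0.55,0,0,0,-0.0266,-0.014,0.001,0.55,0,0,0,-0.0266,-0.014,0.001,0.55,0,0,0,-0.0266,-0.014,0.001,0.55,0,0,6.53,0,0,0,0.6,0,0,6.53,0,0,0,0.6,0,0,6.53,0,0,0,0.6,0,0,6.53,0,0,0,0.6,0,0,6.53,0,0,0,0.6,0,0,6.53,0,0,0,0.6])

```text
t: 9.95
position: [0.3213, 0.2149, 0.1255]
eef_rot: [[0.845, 0.534, -0.02], [0.535, -0.845, 0.029], [-0.001, -0.035, -0.999]]
ft_force: [-0.2, -0.4, 0.3]
gripper_width: 0.0514
grip_force: 0.0
```

carry_out(series=[0,0,0,-0.0084,0.0287,0,0.6,0,0,0,-0.0084,0.0287,0,0.6,0,0,0,-0.0084,0.0287,0,0.6,0,0,0,-0.0084,0.0287,0,0.6,0,0,0,-0.0084,0.0287,0,0.6,0,0,0,-0.0084,0.0287,0,0.6,0,0,0,-0.0084,0.0287,0,0.6,0,0,0,-0.0084,0.0287,0,0.6,0,0,0,-0.0084,0.0287,0,0.6,0,0,0,-0.0084,0.0287,0,0.6,0,0,0,-0.0084,0.0287,0,0.6,0,0,0,0,0,0,0.6])

```text
t: 10.95
position: [0.4128, -0.1065, 0.1149]
eef_rot: [[0.849, 0.529, -0.018], [0.529, -0.848, 0.026], [-0.002, -0.032, -0.999]]
ft_force: [0.6, 0.1, -0.1]
gripper_width: 0.0514
grip_force: 0.0
```

```bash
python3 -c "
from meas import *
from plan import *
go('ringA',yellow,RING,(.6229,-.1024,0),.002,True,False)
go('yel',bright,BLOCK,(.585,-.12,-1.03),.002)
plan((.6229,-.1022,.06,-60.5),(.6229,-.1022,.007,None))
"
```

```text
ringA both [ 0.6224 -0.1026] yaw 5.6 err 15.5 n [91, 166]
ringA top [ 0.6224 -0.1025] yaw 1.3 err 3.8 n [91]
ringA side [ 0.6229 -0.1023] yaw 0.8 err 11.4 n [166]
yel both [ 0.585  -0.1203] yaw -58.6 err 29.8 n [129, 251]
yel top [ 0.5847 -0.1205] yaw -59.6 err 6.7 n [129]
yel side [ 0.5849 -0.1198] yaw -58.9 err 21.2 n [251]
t 11.05 pos [ 0.4109 -0.1033  0.1148] yawy -58.0 tilt [-0.02   0.028] F [ 0.1 -0.7  0.6] w 0.0517 grip 0.0 q6 2.32
  -> (0.6229, -0.1022, 0.06, -60.5) turn z 2.5 shift mm [185.  103.4  54.8] n 7
  -> (0.6229, -0.1022, 0.007, -60.5) turn z 0.0 shift mm [ 0.  0. 53.] n 2
```

```bash
python3 - <<'E'
s=open('plan.py').read()
s=s.replace('print("  ->",','''Rt=np.column_stack([tx,ty,[0,0,-1.]]); rv=np.degrees(cv2.Rodrigues(R.T@Rt)[0].ravel()); R=Rt
        print("  rv",rv.round(1),"->",''').replace('np.round(R[:2,2],3)','np.round(R[:2,2],3)')
open('plan.py','w').write(s)
E
python3 -c "
from plan import *
plan((.6226,-.1024,.06,-60.5),(.6226,-.1024,.007,None))
"
```

```text
t 11.05 pos [ 0.4109 -0.1033  0.1148] yawy -58.0 tilt [-0.02   0.028] F [ 0.1 -0.7  0.6] w 0.0517 grip 0.0 q6 2.32
  rv [-2.   0.2  2.5] -> (0.6226, -0.1024, 0.06, -60.5) turn z 2.5 shift mm [184.7 103.4  54.8] n 7
  rv [0. 0. 0.] -> (0.6226, -0.1024, 0.007, -60.5) turn z 0.0 shift mm [ 0.  0. 53.] n 2
```

carry_out(series=[-2,0.2,2.5,0,0,0,0.6,0,0,0,0.0231,0.0129,0.0068,0.6,0,0,0,0.0231,0.0129,0.0068,0.6,0,0,0,0.0231,0.0129,0.0068,0.6,0,0,0,0.0231,0.0129,0.0068,0.6,0,0,0,0.0231,0.0129,0.0068,0.6,0,0,0,0.0231,0.0129,0.0068,0.6,0,0,0,0.0231,0.0129,0.0068,0.6,0,0,0,0.0231,0.0129,0.0068,0.6,0,0,0,0,0,0,0.6,0,0,0,0,0,0,0.6])

```text
t: 11.97
position: [0.6228, -0.0993, 0.0601]
eef_rot: [[0.868, 0.496, -0.001], [0.496, -0.868, 0.0], [-0.001, -0.0, -1.0]]
ft_force: [-1.3, 0.2, 0.5]
gripper_width: 0.0512
grip_force: 0.0
```

```bash
python3 -c "
from plan import *
plan((.6226,-.1024,.06,-60.5),(.6226,-.1024,.007,None))
"
```

```text
t 11.97 pos [ 0.6228 -0.0993  0.0601] yawy -60.3 tilt [-0.001  0.   ] F [-1.3  0.2  0.5] w 0.0512 grip 0.0 q6 2.46
  rv [-0.   0.   0.2] -> (0.6226, -0.1024, 0.06, -60.5) turn z 0.2 shift mm [-1.7  2.6  0.1] n 1
  rv [0. 0. 0.] -> (0.6226, -0.1024, 0.007, -60.5) turn z 0.0 shift mm [ 0.  0. 53.] n 2
```

carry_out(series=[0,0,0,-0.0017,0.0026,0.013,0.6,0,0,0,0,0,0.013,0.6,0,0,0,0,0,0.013,0.6,0,0,0,0,0,0.013,0.6,0,0,0,0,0,0,0.6,0,0,0,0,0,0,0.1,0,0,0,0,0,0,0.1,0,0,0,0,0,0,0.1,0,0,0,0,0,0,0.1,0,0,0,0,0,0,0.1])

```text
t: 12.8
position: [0.6231, -0.1041, 0.0106]
eef_rot: [[0.869, 0.494, 0.003], [0.494, -0.869, -0.001], [0.002, 0.002, -1.0]]
ft_force: [-2.8, 1.3, 5.5]
gripper_width: 0.0281
grip_force: 31.1
```

```bash
python3 -c "
from plan import *
plan((.6226,-.1024,.08,None),(.42,-.10,.12,None),(.36,0.,.12,-60.5),(.34,.20,.12,-60.5),(.4342,.3656,.09,-21))
"
```

```text
t 12.8 pos [ 0.6231 -0.1041  0.0106] yawy -60.4 tilt [ 0.003 -0.001] F [-2.8  1.3  5.5] w 0.0281 grip 31.1 q6 2.46
  rv [ 0.1 -0.1  0. ] -> (0.6226, -0.1024, 0.08, np.float64(-60.4)) turn z 0.0 shift mm [  0.4  -1.7 -69.4] n 3
  rv [0. 0. 0.] -> (0.42, -0.1, 0.12, np.float64(-60.4)) turn z 0.0 shift mm [-174.9 -102.2  -40. ] n 6
  rv [0.  0.  0.1] -> (0.36, 0.0, 0.12, -60.5) turn z 0.1 shift mm [  -3.  -116.6   -0. ] n 4
  rv [0. 0. 0.] -> (0.34, 0.2, 0.12, -60.5) turn z 0.0 shift mm [  81.1 -183.9   -0. ] n 7
  rv [  0.    0.  -39.5] -> (0.4342, 0.3656, 0.09, -21) turn z -39.5 shift mm [188.4  28.6  30. ] n 7
```

carry_out(series=[0,0,0,0,0,-0.0233,0.1,0,0,0,0,0,-0.0233,0.1,0,0,0,0,0,-0.0233,0.1,0,0,0,-0.025,-0.0146,-0.0057,0.1,0,0,0,-0.025,-0.0146,-0.0057,0.1,0,0,0,-0.025,-0.0146,-0.0057,0.1,0,0,0,-0.025,-0.0146,-0.0057,0.1,0,0,0,-0.025,-0.0146,-0.0057,0.1,0,0,0,-0.025,-0.0146,-0.0057,0.1,0,0,0,-0.025,-0.0146,-0.0057,0.1])

```text
t: 13.63
position: [0.4186, -0.1017, 0.1194]
eef_rot: [[0.869, 0.494, 0.002], [0.494, -0.869, -0.001], [0.001, 0.002, -1.0]]
ft_force: [0.3, -0.1, -0.6]
gripper_width: 0.0282
grip_force: 29.6
```

carry_out(series=[0,0,0,-0.0006,-0.0233,0,0.1,0,0,0,-0.0006,-0.0233,0,0.1,0,0,0,-0.0006,-0.0233,0,0.1,0,0,0,-0.0006,-0.0233,0,0.1,0,0,0,-0.0006,-0.0233,0,0.1,0,0,0,0.0101,-0.023,0,0.1,0,0,0,0.0101,-0.023,0,0.1,0,0,0,0.0101,-0.023,0,0.1,0,0,0,0.0101,-0.023,0,0.1,0,0,0,0.0101,-0.023,0,0.1,0,0,0,0.0101,-0.023,0,0.1,0,0,0,0.0101,-0.023,0,0.1])

```text
t: 14.63
position: [0.3415, 0.1742, 0.1192]
eef_rot: [[0.869, 0.494, 0.002], [0.494, -0.869, -0.0], [0.002, 0.001, -1.0]]
ft_force: [1.3, 0.1, -0.3]
gripper_width: 0.0283
grip_force: 29.6
```

carry_out(series=[0,0,0,0.0101,-0.023,0,0.1,0,0,-6.6,0,0,0,0.1,0,0,-6.6,0,0,0,0.1,0,0,-6.6,0,0,0,0.1,0,0,-6.6,0,0,0,0.1,0,0,-6.6,0,0,0,0.1,0,0,-6.6,0,0,0,0.1,0,0,0,0,0,0,0.1])

```text
t: 15.3
position: [0.3408, 0.1953, 0.119]
eef_rot: [[0.347, 0.938, 0.001], [0.938, -0.347, 0.002], [0.002, 0.0, -1.0]]
ft_force: [-0.8, -0.2, -0.2]
gripper_width: 0.0279
grip_force: 29.7
```

```bash
python3 -c "
from plan import *
plan((.4342,.3656,.09,-21))
"
```

```text
t 15.3 pos [0.3408 0.1953 0.119 ] yawy -20.3 tilt [0.001 0.002] F [-0.8 -0.2 -0.2] w 0.0279 grip 29.7 q6 2.44
  rv [ 0.  -0.1  0.7] -> (0.4342, 0.3656, 0.09, -21) turn z 0.7 shift mm [192.5  26.2  29. ] n 7
```

carry_out(series=[0,0,0.7,0.0214,0.0029,0.0032,0.1,0,0,0,0.0214,0.0029,0.0032,0.1,0,0,0,0.0214,0.0029,0.0032,0.1,0,0,0,0.0214,0.0029,0.0032,0.1,0,0,0,0.0214,0.0029,0.0032,0.1,0,0,0,0.0214,0.0029,0.0032,0.1,0,0,0,0.0214,0.0029,0.0032,0.1,0,0,0,0.0214,0.0029,0.0032,0.1,0,0,0,0.0213,0.0029,0.0032,0.1,0,0,0,0,0,0,0.1,0,0,0,0,0,0,0.1])

```text
t: 16.22
position: [0.4347, 0.3658, 0.0898]
eef_rot: [[0.365, 0.931, -0.0], [0.931, -0.365, 0.001], [0.001, -0.001, -1.0]]
ft_force: [-0.1, -0.2, -0.4]
gripper_width: 0.0279
grip_force: 29.7
```

```bash
python3 -c "
from plan import *
S=eyes.camera('side');S=eyes.camera('side')
plan((.4342,.3656,.065,-21))
P=env.state()['position']
im=ortho(S,P[0],P[1],P[2]-.003,400,400,.35)
cv2.imwrite('pics/o5.png',im)
p=S
m=yellow(p); m=comp(m,proj(p,[[P[0],P[1],.085]])[0]); q,e=fit([(p,hull(m).astype(float))],RING,(P[0],P[1],0),P[2]-.0075,False); print(q,e,m.sum())
"
```

```text
t 16.32 pos [0.4341 0.3646 0.0902] yawy -21.4 tilt [-0.001  0.001] F [ 0.6 -0.6 -1.6] w 0.0281 grip 29.7 q6 2.64
  rv [-0.  -0.  -0.4] -> (0.4342, 0.3656, 0.065, -21) turn z -0.4 shift mm [ 1.  -0.2 25.2] n 1
[0.43395119 0.36656705 0.01541139] 30.53708573625529 53
```

View pics/o5.png

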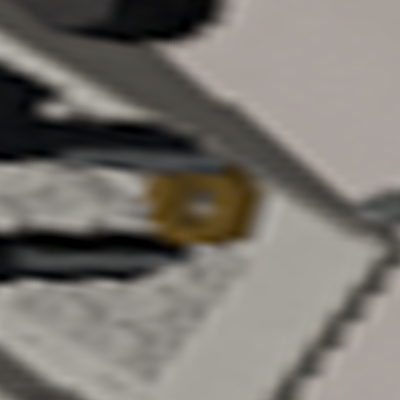

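carry_out(series=[0,0,0,0.0012,-0.0002,0.015,0.1,0,0,0,0,0,0.015,0.1,0,0,0,0,0,0.002,0.1,0,0,0,0,0,0.002,0.1,0,0,0,0,0,0.002,0.1,0,0,0,0,0,0.002,0.1,0,0,0,0,0,0.002,0.1,0,0,0,0,0,0.002,0.1,0,0,0,0,0,0,0.1,0,0,0,0,0,0,0.1])

```text
t: 17.15
position: [0.4346, 0.3662, 0.0481]
eef_rot: [[0.363, 0.932, -0.0], [0.932, -0.363, 0.001], [0.001, -0.001, -1.0]]
ft_force: [-0.3, -1.0, -0.9]
gripper_width: 0.028
grip_force: 29.6
```

carry_out(series=[0,0,0,0,0,0.005,0.1,0,0,0,0,0,0.005,0.1,0,0,0,0,0,0.004,0.1,0,0,0,0,0,0,0.1])

```text
t: 17.48
position: [0.4344, 0.3662, 0.033]
eef_rot: [[0.363, 0.932, -0.001], [0.932, -0.363, 0.001], [0.0, -0.001, -1.0]]
ft_force: [-0.5, -2.4, -2.6]
gripper_width: 0.0279
grip_force: 29.7
```

carry_out(series=[0,0,0,0,0,0,0.55,0,0,0,0,0,0,0.55,0,0,0,0,0,0,0.55,0,0,0,0,0,-0.02,0.55,0,0,0,0,0,-0.03,0.55,0,0,0,0,0,-0.03,0.55,0,0,0,0,0,0,0.55])

```text
t: 18.07
position: [0.4373, 0.3686, 0.12]
eef_rot: [[0.363, 0.932, 0.007], [0.932, -0.363, 0.007], [0.009, 0.004, -1.0]]
ft_force: [1.5, 0.1, 0.5]
gripper_width: 0.0469
grip_force: 0.0
```

```bash
python3 -c "
from meas import *
from plan import *
S=eyes.camera('side')
V=comp(yellow(S),proj(S,[[.4342,.366,.024]])[0]);print(V.sum(), fit([(S,hull(V).astype(float))],[cyl(16,0,20)],(.434,.366,0),.014,False), cloud(S)[V][:,2].max())
go('yel',bright,BLOCK,(.585,-.12,-1.03),.002)
go('blue',bright,BLOCK,(.63,-.1995,-1.08),.002)
go('red',bright,BLOCK,(.658,-.169,-1.04),.002)
plan((.34,.2,.12,-21.),(.36,0,.12,29),(.42,-.1,.12,29),(.5857,-.122,.06,29),(.5857,-.122,.0105,29))
"
```

```text
70 (array([0.433 , 0.3654, 0.0683]), np.float64(21.443921568627452)) 0.039397592729166986
yel both [ 0.5856 -0.1197] yaw -59.6 err 173.5 n [19, 235]
yel top [ 0.5843 -0.12  ] yaw -58.4 err 142.1 n [19]
yel side [ 0.5852 -0.1198] yaw -57.9 err 30.1 n [235]
blue both [ 0.6295 -0.2   ] yaw -64.4 err 49.3 n [133, 263]
blue top [ 0.6294 -0.2003] yaw -65.2 err 6.1 n [133]
blue side [ 0.6298 -0.1992] yaw -64.8 err 40.6 n [263]
red both [ 0.658 -0.169] yaw -59.5 err 52.4 n [127, 244]
red top [ 0.6576 -0.17  ] yaw -58.8 err 8.0 n [127]
red side [ 0.6582 -0.1687] yaw -60.4 err 40.9 n [244]
t 18.22 pos [0.4351 0.3667 0.1145] yawy -21.3 tilt [0.001 0.003] F [ 0.6  0.2 -0.8] w 0.0471 grip 0.0 q6 2.64
  rv [ 0.  -0.2 -0.3] -> (0.34, 0.2, 0.12, -21.0) turn z -0.3 shift mm [-189.7  -29.    -5.5] n 7
  rv [  0.   0. -50.] -> (0.36, 0, 0.12, 29) turn z -50.0 shift mm [-184.6  -79.5   -0. ] n 7
  rv [0. 0. 0.] -> (0.42, -0.1, 0.12, 29) turn z 0 shift mm [-116.6    4.    -0. ] n 4
  rv [0. 0. 0.] -> (0.5857, -0.122, 0.06, 29) turn z 0 shift mm [-99.6 134.3  60. ] n 5
  rv [0. 0. 0.] -> (0.5857, -0.122, 0.0105, 29) turn z 0 shift mm [ 0.   0.  49.5] n 2
```

carry_out(series=[0,0,0,-0.0237,-0.0036,-0.0007,0.45,0,0,0,-0.0237,-0.0036,-0.0007,0.45,0,0,0,-0.0237,-0.0036,-0.0007,0.45,0,0,0,-0.0237,-0.0036,-0.0007,0.45,0,0,0,-0.0237,-0.0036,-0.0007,0.45,0,0,0,-0.0237,-0.0036,-0.0007,0.45,0,0,0,-0.0237,-0.0036,-0.0007,0.45,0,0,0,-0.0237,-0.0036,-0.0007,0.45])

```text
t: 18.88
position: [0.3378, 0.199, 0.1185]
eef_rot: [[0.363, 0.932, -0.001], [0.932, -0.363, 0.001], [0.0, -0.002, -1.0]]
ft_force: [1.1, -0.3, -0.3]
gripper_width: 0.038
grip_force: 0.0
```

carry_out(series=[0,0,-6.5,0,0,0,0.45,0,0,-6.5,0,0,0,0.45,0,0,-6.5,0,0,0,0.45,0,0,-6.5,0,0,0,0.45,0,0,-6.5,0,0,0,0.45,0,0,-6.5,0,0,0,0.45,0,0,-6.5,0,0,0,0.45,0,0,-6.5,0,0,0,0.45])

```text
t: 19.55
position: [0.3385, 0.1999, 0.1185]
eef_rot: [[-0.516, 0.857, -0.002], [0.857, 0.516, 0.001], [0.001, -0.001, -1.0]]
ft_force: [-1.2, -0.4, 0.0]
gripper_width: 0.0388
grip_force: 0.0
```

carry_out(series=[0,0,0,-0.0227,-0.0107,0,0.45,0,0,0,-0.0227,-0.0107,0,0.45,0,0,0,-0.0227,-0.0107,0,0.45,0,0,0,-0.0227,-0.0107,0,0.45,0,0,0,-0.0227,-0.0107,0,0.45,0,0,0,-0.0227,-0.0107,0,0.45,0,0,0,-0.0227,-0.0107,0,0.45,0,0,0,-0.0227,-0.0107,0,0.45])

```text
t: 20.22
position: [0.3576, -0.0008, 0.1184]
eef_rot: [[-0.511, 0.86, -0.001], [0.86, 0.511, 0.002], [0.002, -0.0, -1.0]]
ft_force: [0.4, -0.4, -0.3]
gripper_width: 0.0386
grip_force: 0.0
```

carry_out(series=[0,0,0,-0.0233,0,0,0.45,0,0,0,-0.0233,0,0,0.45,0,0,0,-0.0233,0,0,0.45,0,0,0,-0.0233,0,0,0.45,0,0,0,-0.0233,0,0,0.45,0,0,0,-0.0175,0.0219,0.01,0.45,0,0,0,-0.0175,0.0219,0.01,0.45,0,0,0,-0.0175,0.0219,0.01,0.45,0,0,0,-0.0175,0.0219,0.01,0.45,0,0,0,-0.0175,0.0219,0.01,0.45,0,0,0,-0.0175,0.0219,0.01,0.45,0,0,0,0,0,0,0.45])

```text
t: 21.22
position: [0.5876, -0.1231, 0.0553]
eef_rot: [[-0.511, 0.86, -0.001], [0.86, 0.511, 0.002], [0.002, 0.0, -1.0]]
ft_force: [-1.5, 0.1, 0.9]
gripper_width: 0.0385
grip_force: 0.0
```

```bash
python3 -c "
from plan import *
eyes.camera('side');eyes.camera('side')
plan((.5867,-.1225,.06,31),(.5867,-.1225,.0105,31))
"
```

```text
t 21.32 pos [ 0.5836 -0.1226  0.0569] yawy 30.7 tilt [-0.003  0.002] F [-0.9 -0.6 -0.1] w 0.0384 grip 0.0 q6 0.83
  rv [-0.1 -0.2 -0.3] -> (0.5867, -0.1225, 0.06, 31) turn z -0.3 shift mm [-1.5  2.6 -3.1] n 1
  rv [0. 0. 0.] -> (0.5867, -0.1225, 0.0105, 31) turn z 0 shift mm [ 0.   0.  49.5] n 2
```

carry_out(series=[0,0,0,0,0,0.013,0.45,0,0,0,0,0,0.013,0.45,0,0,0,0,0,0.009,0.45,0,0,0,0,0,0,0.45,0,0,0,0,0,0,0.45,0,0,0,0,0,0,0.45,0,0,0,0,0,0,0.45])

```text
t: 21.9
position: [0.5848, -0.1229, 0.025]
eef_rot: [[-0.511, 0.86, 0.001], [0.86, 0.511, 0.001], [0.0, 0.002, -1.0]]
ft_force: [0.5, 0.5, 1.1]
gripper_width: 0.0385
grip_force: 0.0
```

```bash
python3 -c "
from plan import *
plan((.5867,-.1225,.0105,31))
for i in range(3): 
    S=eyes.camera('side'); print(env.state()['position'].round(4))
P=env.state()['position']
cv2.imwrite('pics/o6.png',ortho(S,P[0],P[1],.016,400,400,.35))
"
```

```text
t 21.9 pos [ 0.5848 -0.1229  0.025 ] yawy 30.7 tilt [0.001 0.001] F [0.5 0.5 1.1] w 0.0385 grip 0.0 q6 0.83
  rv [ 0.1 -0.  -0.3] -> (0.5867, -0.1225, 0.0105, 31) turn z -0.3 shift mm [-0.6  1.8 14.5] n 1
[ 0.5848 -0.1229  0.0249]
[ 0.5848 -0.1229  0.0248]
[ 0.5848 -0.1229  0.0247]
```

View pics/o6.png

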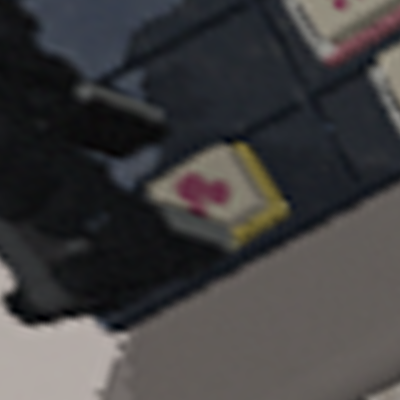

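carry_out(series=[0,0,0,-0.0006,0.0018,0.005,0.45,0,0,0,0,0,0.005,0.45,0,0,0,0,0,0.004,0.45,0,0,0,0,0,0,0.45,0,0,0,0,0,0,0.45])

```text
t: 22.47
position: [0.5859, -0.1223, 0.0095]
eef_rot: [[-0.511, 0.86, -0.001], [0.86, 0.511, 0.002], [0.002, 0.0, -1.0]]
ft_force: [-0.5, -0.1, 0.5]
gripper_width: 0.0382
grip_force: 0.0
```

carry_out(series=[0,0,0,0,0,0,0.1,0,0,0,0,0,0,0.1,0,0,0,0,0,0,0.1,0,0,0,0,0,0,0.1,0,0,0,0,0,0,0.1], newtons=30)

```text
t: 22.88
position: [0.5864, -0.1224, 0.0102]
eef_rot: [[-0.511, 0.86, 0.0], [0.86, 0.511, 0.002], [0.001, 0.001, -1.0]]
ft_force: [-0.1, 0.1, 0.6]
gripper_width: 0.0242
grip_force: 29.5
```

```bash
python3 -c "
from plan import *
plan((.587,-.1225,.08,31),(.42,-.1,.12,31),(.36,0,.12,31),(.34,.2,.12,116))
"
```

```text
t 22.88 pos [ 0.5864 -0.1224  0.0102] yawy 30.7 tilt [0.    0.002] F [-0.1  0.1  0.6] w 0.0242 grip 29.5 q6 0.83
  rv [ 0.1 -0.1 -0.3] -> (0.587, -0.1225, 0.08, 31) turn z -0.3 shift mm [ -0.4   0.5 -69.8] n 3
  rv [0. 0. 0.] -> (0.42, -0.1, 0.12, 31) turn z 0 shift mm [ 105.3 -131.6  -40. ] n 5
  rv [0. 0. 0.] -> (0.36, 0, 0.12, 31) turn z 0 shift mm [ 1.166e+02  1.000e-01 -0.000e+00] n 4
  rv [  0.   0. -85.] -> (0.34, 0.2, 0.12, 116) turn z -85 shift mm [-69.7 188.5  -0. ] n 7
```

```bash
cat >> h.py <<'E'
H=np.array([.429,.289,.484])
def h2w(x,y): c,s=np.cos(H[2]),np.sin(H[2]); return H[0]+(x*c-y*s)/1e3,H[1]+(x*s+y*c)/1e3
def hort(p,z,pxmm=3,x0=-75,x1=60,y0=-66,y1=66):
    w=int((y1-y0)*pxmm); h=int((x1-x0)*pxmm); rr,cc=np.mgrid[0:h,0:w]
    X,Y=h2w(x1-rr/pxmm,y1-cc/pxmm); uv=proj(p,np.stack([X.ravel(),Y.ravel(),np.full(X.size,z)],1)).astype(np.float32)
    return cv2.remap(p["image"],uv[:,0].reshape(h,w),uv[:,1].reshape(h,w),cv2.INTER_CUBIC)
E
python3 -c "
from h import *
T=eyes.camera('top');S=eyes.camera('side')
im=np.hstack([hort(T,.014),hort(S,.014)])
cv2.imwrite('pics/o7.png',im); print(im.shape)
for n,p in (('T',T),('S',S)):
    g=hort(p,.008 ,y0=-70,y1=70).min(2).astype(float)
    for y in (45,0,-45):
        c=int((70-y)*3); print(n,y,'x profile',[int(v) for v in g[:,c-12:c+12].mean(1)[::9]])
    r=int((60+38)*3); print(n,'y profile',[int(v) for v in g[r-12:r+12].mean(0)[::9]])
"
```

```text
(405, 792, 3)
T 45 x profile [233, 233, 233, 233, 235, 235, 237, 237, 235, 235, 234, 233, 232, 233, 233, 233, 233, 238, 220, 191, 134, 99, 105, 119, 234, 250, 215, 97, 110, 114, 115, 114, 114, 115, 114, 114, 109, 125, 194, 242, 192, 223, 143, 200, 212]
T 0 x profile [192, 142, 94, 165, 237, 240, 241, 236, 204, 118, 92, 97, 179, 245, 233, 232, 233, 238, 219, 185, 118, 103, 108, 106, 176, 253, 210, 113, 109, 114, 115, 115, 116, 116, 116, 115, 110, 128, 218, 238, 221, 223, 166, 201, 212]
T -45 x profile [233, 233, 233, 233, 233, 232, 233, 233, 233, 233, 233, 233, 233, 232, 232, 233, 233, 235, 235, 203, 108, 101, 111, 83, 185, 253, 233, 101, 111, 116, 114, 117, 116, 117, 116, 116, 113, 107, 213, 229, 220, 225, 164, 205, 209]
T y profile [232, 235, 230, 163, 139, 106, 116, 118, 113, 114, 111, 105, 142, 231, 236, 233, 235, 240, 166, 141, 107, 115, 118, 114, 117, 113, 104, 134, 227, 236, 233, 234, 238, 194, 152, 106, 116, 119, 114, 119, 113, 104, 128, 218, 232, 235, 232]
S 45 x profile [192, 191, 191, 191, 191, 191, 192, 192, 192, 191, 191, 191, 191, 191, 191, 191, 193, 192, 148, 84, 83, 81, 83, 70, 121, 195, 194, 130, 75, 81, 83, 81, 83, 81, 82, 81, 81, 77, 149, 190, 181, 180, 106, 101, 143]
S 0 x profile [144, 95, 69, 64, 68, 68, 71, 65, 57, 65, 84, 143, 192, 193, 191, 191, 193, 191, 143, 77, 78, 83, 79, 68, 128, 195, 191, 119, 75, 82, 83, 83, 83, 83, 83, 83, 81, 81, 141, 192, 184, 170, 119, 93, 147]
S -45 x profile [187, 165, 131, 120, 128, 141, 171, 188, 191, 191, 191, 191, 191, 191, 191, 191, 193, 194, 136, 92, 87, 81, 77, 57, 125, 194, 184, 110, 76, 83, 83, 83, 83, 84, 83, 84, 81, 87, 157, 193, 176, 168, 102, 99, 150]
S y profile [193, 186, 152, 105, 100, 117, 92, 79, 83, 82, 78, 93, 144, 187, 198, 194, 185, 147, 100, 109, 112, 83, 81, 84, 83, 77, 91, 142, 187, 196, 193, 189, 160, 110, 106, 116, 85, 82, 84, 83, 80, 87, 135, 187, 196, 191, 191]
```

View pics/o7.png

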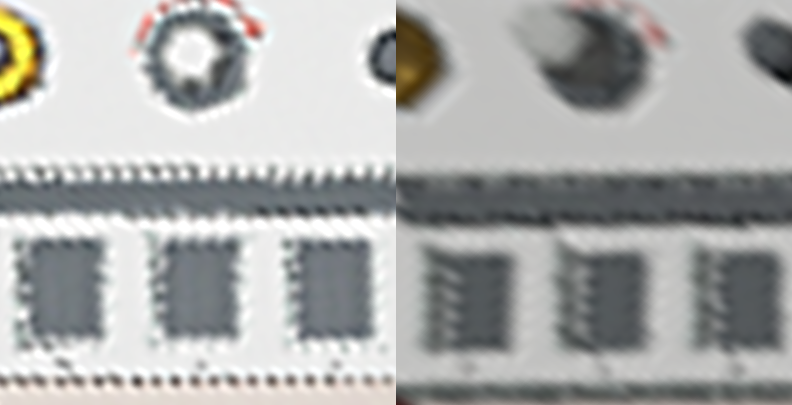

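carry_out(series=[0,0,0,0,0,-0.0233,0.1,0,0,0,0,0,-0.0233,0.1,0,0,0,0,0,-0.0233,0.1,0,0,0,0.0176,-0.0219,-0.0066,0.1,0,0,0,0.0176,-0.0219,-0.0066,0.1,0,0,0,0.0176,-0.0219,-0.0066,0.1,0,0,0,0.0176,-0.0219,-0.0066,0.1,0,0,0,0.0176,-0.0219,-0.0066,0.1,0,0,0,0.0176,-0.0219,-0.0066,0.1])

```text
t: 23.73
position: [0.4179, -0.0986, 0.1198]
eef_rot: [[-0.511, 0.86, 0.0], [0.86, 0.511, 0.002], [0.001, 0.001, -1.0]]
ft_force: [-0.0, -1.0, 0.4]
gripper_width: 0.0239
grip_force: 29.6
```

carry_out(series=[0,0,0,0.0233,0,0,0.1,0,0,0,0.0233,0,0,0.1,0,0,0,0.0233,0,0,0.1,0,0,0,0.0233,0,0,0.1,0,0,0,0.0233,0,0,0.1,0,0,0,0.0267,0.0125,0,0.1,0,0,0,0.0267,0.0125,0,0.1,0,0,0,0.0267,0.0125,0,0.1,0,0,0,0.0267,0.0125,0,0.1,0,0,0,0.0267,0.0125,0,0.1,0,0,0,0.0267,0.0125,0,0.1])

```text
t: 24.65
position: [0.3421, 0.1788, 0.1203]
eef_rot: [[-0.511, 0.86, 0.001], [0.86, 0.511, 0.002], [0.001, 0.002, -1.0]]
ft_force: [0.7, 0.3, -1.7]
gripper_width: 0.024
grip_force: 29.7
```

carry_out(series=[0,0,-6.7,0,0,0,0.1,0,0,-6.7,0,0,0,0.1,0,0,-6.7,0,0,0,0.1,0,0,-6.7,0,0,0,0.1,0,0,-6.7,0,0,0,0.1,0,0,-6.7,0,0,0,0.1,0,0,-6.7,0,0,0,0.1,0,0,-6.7,0,0,0,0.1,0,0,-6.7,0,0,0,0.1,0,0,-6.7,0,0,0,0.1,0,0,-6.7,0,0,0,0.1,0,0,-6.7,0,0,0,0.1])

```text
t: 25.65
position: [0.3425, 0.1773, 0.1201]
eef_rot: [[-0.931, -0.366, 0.0], [-0.366, 0.931, 0.002], [-0.001, 0.001, -1.0]]
ft_force: [0.7, -0.8, 0.1]
gripper_width: 0.0239
grip_force: 29.7
```

carry_out(series=[0,0,-6.7,0,0,0,0.1,0,0,0,0,0,0,0.1,0,0,0,0,0,0,0.1])

```text
t: 25.9
position: [0.3425, 0.1773, 0.1201]
eef_rot: [[-0.886, -0.463, 0.0], [-0.463, 0.886, 0.002], [-0.001, 0.001, -1.0]]
ft_force: [0.7, -0.1, 0.6]
gripper_width: 0.0242
grip_force: 29.7
```

```bash
python3 -c "
from plan import *
for y in (45,0,-45): print(y,np.round(h2w(-32.4,y),4))
X,Y=h2w(-32.4,45)
plan((X,Y,.06,117.7),(X,Y,.017,117.7))
"
```

```text
45 [0.3794 0.3138]
0 [0.4003 0.2739]
-45 [0.4213 0.2341]
t 25.9 pos [0.3425 0.1773 0.1201] yawy 117.6 tilt [0.    0.002] F [ 0.7 -0.1  0.6] w 0.0242 grip 29.7 q6 -0.01
  rv [ 0.1  0.1 -0.1] -> (np.float64(0.3794), np.float64(0.3138), 0.06, 117.7) turn z -0.1 shift mm [-96.  103.7  60.1] n 4
  rv [0. 0. 0.] -> (np.float64(0.3794), np.float64(0.3138), 0.017, 117.7) turn z 0.0 shift mm [ 0.  0. 43.] n 2
```

carry_out(series=[0,0,0,-0.016,0.0173,0.01,0.1,0,0,0,-0.016,0.0173,0.01,0.1,0,0,0,-0.016,0.0173,0.01,0.1,0,0,0,-0.016,0.0173,0.01,0.1,0,0,0,-0.016,0.0173,0.01,0.1,0,0,0,-0.016,0.0172,0.01,0.1,0,0,0,0,0,0,0.1,0,0,0,0,0,0,0.1,0,0,0,0,0,0,0.1])

```text
t: 26.65
position: [0.3786, 0.3134, 0.0601]
eef_rot: [[-0.885, -0.465, -0.001], [-0.465, 0.885, 0.001], [0.0, 0.001, -1.0]]
ft_force: [0.4, -0.5, -0.6]
gripper_width: 0.0244
grip_force: 29.7
```

```bash
python3 -c "
from plan import *
S=eyes.camera('side')
X,Y=h2w(-32.4,45)
plan((X,Y,.06,117.7),(X,Y,.017,117.7))
cv2.imwrite('pics/o8.png',np.hstack([hort(S,.060,x0=-90,x1=40,y0=-40,y1=90),hort(S,.014,x0=-90,x1=40,y0=-40,y1=90)]))
"
```

```text
t 26.7 pos [0.3787 0.3132 0.0604] yawy 117.7 tilt [-0.     0.001] F [-0.3 -0.9  0.7] w 0.0239 grip 29.7 q6 0.21
  rv [0.1 0.  0. ] -> (np.float64(0.3794), np.float64(0.3138), 0.06, 117.7) turn z 0.0 shift mm [-0.8  0.2  0.4] n 1
  rv [0. 0. 0.] -> (np.float64(0.3794), np.float64(0.3138), 0.017, 117.7) turn z 0.0 shift mm [ 0.  0. 43.] n 2
```

View pics/o8.png

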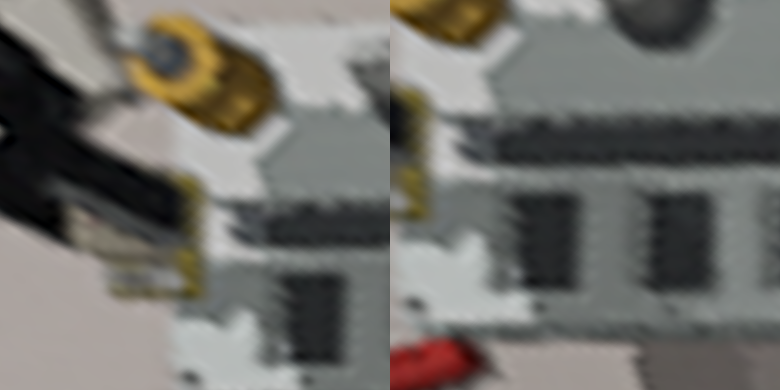

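carry_out(series=[0,0,0,0,0.0002,0.011,0.1,0,0,0,0,0,0.011,0.1,0,0,0,0,0,0.008,0.1,0,0,0,0,0,0.003,0.1,0,0,0,0,0,0.003,0.1,0,0,0,0,0,0.003,0.1,0,0,0,0,0,0.002,0.1,0,0,0,0,0,0,0.1])

```text
t: 27.37
position: [0.3795, 0.3138, 0.0194]
eef_rot: [[-0.885, -0.466, 0.001], [-0.466, 0.885, 0.001], [-0.002, 0.0, -1.0]]
ft_force: [1.8, -2.8, -1.6]
gripper_width: 0.0242
grip_force: 30.1
```

carry_out(series=[0,0,0,0,0,0.002,0.1,0,0,0,0,0,0.001,0.1,0,0,0,0,0,0,0.1,0,0,0,0,0,0,0.1])

```text
t: 27.7
position: [0.3795, 0.3137, 0.0163]
eef_rot: [[-0.885, -0.466, 0.001], [-0.466, 0.885, 0.001], [-0.001, 0.0, -1.0]]
ft_force: [4.1, -3.7, -0.1]
gripper_width: 0.0242
grip_force: 30.2
```

carry_out(series=[0,0,0,0,0,0,0.4,0,0,0,0,0,0,0.4,0,0,0,0,0,0,0.4,0,0,0,0,0,-0.02,0.4,0,0,0,0,0,-0.03,0.4,0,0,0,0,0,-0.03,0.4,0,0,0,0,0,-0.02,0.4])

```text
t: 28.28
position: [0.3793, 0.3146, 0.1187]
eef_rot: [[-0.884, -0.467, 0.001], [-0.467, 0.884, 0.003], [-0.003, 0.002, -1.0]]
ft_force: [0.9, 0.9, -0.3]
gripper_width: 0.0341
grip_force: 0.0
```

```bash
python3 -c "
from meas import *
from plan import *
p=S
hh=cv2.cvtColor(S['image'],cv2.COLOR_BGR2HSV)
go('blue',bright,BLOCK,(.63,-.1995,-1.08),.002)
go('red',bright,BLOCK,(.658,-.169,-1.04),.002)
plan((.34,.19,.12,117.7),(.36,0,.12,26),(.42,-.1,.12,26),(.55,-.15,.10,26))
cv2.imwrite('pics/o9.png',np.hstack([hort(S,.02,x0=-90,x1=40,y0=-40,y1=90),ortho(S,.64,-.18,.016,390,390,.35)]))
"
```

```text
blue both [ 0.6295 -0.2   ] yaw -64.4 err 47.3 n [133, 265]
blue top [ 0.6294 -0.2003] yaw -65.2 err 6.1 n [133]
blue side [ 0.6299 -0.1994] yaw -64.5 err 39.5 n [265]
red both [ 0.6579 -0.1692] yaw -59.6 err 49.7 n [126, 245]
red top [ 0.6576 -0.17  ] yaw -58.8 err 7.0 n [126]
red side [ 0.6582 -0.1686] yaw -61.0 err 40.5 n [245]
t 28.38 pos [0.3805 0.3156 0.1196] yawy 117.8 tilt [0.005 0.006] F [-0.   0.3  0.2] w 0.0344 grip 0.0 q6 0.21
  rv [0.2 0.4 0.1] -> (0.34, 0.19, 0.12, 117.7) turn z 0.1 shift mm [ 94.3 -92.4  -0.4] n 4
  rv [ 0.   0.  91.7] -> (0.36, 0, 0.12, 26) turn z 91.7 shift mm [-179.5  -65.3   -0. ] n 6
  rv [0. 0. 0.] -> (0.42, -0.1, 0.12, 26) turn z 0 shift mm [-116.2   10.1   -0. ] n 4
  rv [0. 0. 0.] -> (0.55, -0.15, 0.1, 26) turn z 0 shift mm [-101.9   94.9   20. ] n 4
```

View pics/o9.png

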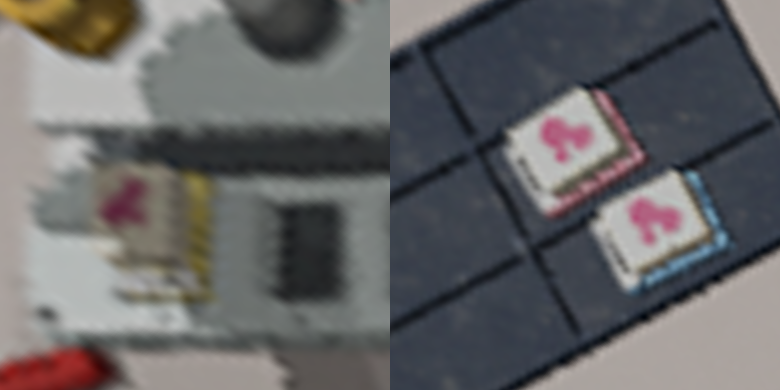

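carry_out(series=[0,0,0,0.0189,-0.0185,0,0.4,0,0,0,0.0189,-0.0185,0,0.4,0,0,0,0.0189,-0.0185,0,0.4,0,0,0,0.0189,-0.0185,0,0.4,0,0,0,0.0189,-0.0185,0,0.4,0,0,7.1,0,0,0,0.4,0,0,7.1,0,0,0,0.4,0,0,7.1,0,0,0,0.4,0,0,7.1,0,0,0,0.4,0,0,7.1,0,0,0,0.4,0,0,7.1,0,0,0,0.4,0,0,7.1,0,0,0,0.4])

```text
t: 29.38
position: [0.338, 0.188, 0.1153]
eef_rot: [[-0.926, 0.378, -0.001], [0.378, 0.926, 0.001], [0.001, 0.001, -1.0]]
ft_force: [-0.2, 0.0, -0.5]
gripper_width: 0.0341
grip_force: 0.0
```

carry_out(series=[0,0,7.1,0,0,0,0.4,0,0,7.1,0,0,0,0.4,0,0,7.1,0,0,0,0.4,0,0,7.1,0,0,0,0.4,0,0,7.1,0,0,0,0.4,0,0,7,0,0,0,0.4])

```text
t: 29.88
position: [0.338, 0.188, 0.1153]
eef_rot: [[-0.427, 0.904, -0.001], [0.904, 0.427, 0.001], [0.002, -0.0, -1.0]]
ft_force: [-0.3, 0.7, -0.8]
gripper_width: 0.0343
grip_force: 0.0
```

carry_out(series=[0,0,0,-0.0225,-0.008,0,0.4,0,0,0,-0.0225,-0.008,0,0.4,0,0,0,-0.0225,-0.008,0,0.4,0,0,0,-0.0225,-0.008,0,0.4,0,0,0,-0.0225,-0.008,0,0.4,0,0,0,-0.0225,-0.008,0,0.4,0,0,0,-0.0225,-0.008,0,0.4,0,0,0,-0.0225,-0.008,0,0.4])

```text
t: 30.55
position: [0.3582, -0.0028, 0.1151]
eef_rot: [[-0.433, 0.902, -0.001], [0.902, 0.433, 0.002], [0.002, 0.0, -1.0]]
ft_force: [0.6, 1.1, -0.4]
gripper_width: 0.0339
grip_force: 0.0
```

carry_out(series=[0,0,0,-0.0232,0.0022,0,0.4,0,0,0,-0.0232,0.0022,0,0.4,0,0,0,-0.0232,0.0022,0,0.4,0,0,0,-0.0232,0.0022,0,0.4,0,0,0,-0.0232,0.0022,0,0.4])

```text
t: 30.97
position: [0.4188, -0.1026, 0.1148]
eef_rot: [[-0.432, 0.902, -0.001], [0.902, 0.432, 0.002], [0.002, 0.0, -1.0]]
ft_force: [0.1, 1.6, -0.5]
gripper_width: 0.0339
grip_force: 0.0
```

carry_out(series=[0,0,0,-0.0244,0.0183,0.0075,0.4,0,0,0,-0.0244,0.0183,0.0075,0.4,0,0,0,-0.0244,0.0183,0.0075,0.4,0,0,0,-0.0244,0.0183,0.0075,0.4,0,0,0,-0.0244,0.0183,0.0075,0.4,0,0,0,-0.0244,0.0183,0.0075,0.4,0,0,0,-0.0244,0.0183,0.0075,0.4,0,0,0,-0.0244,0.0183,0.0075,0.4,0,0,0,0,0,0,0.4,0,0,0,0,0,0,0.4,0,0,0,0,0,0,0.4])

```text
t: 31.88
position: [0.6342, -0.2138, 0.0541]
eef_rot: [[-0.432, 0.902, -0.002], [0.902, 0.432, 0.003], [0.003, -0.001, -1.0]]
ft_force: [0.2, 0.1, -0.4]
gripper_width: 0.0343
grip_force: 0.0
```

```bash
python3 -c "
from plan import *
plan((.636,-.2133,.025,25.5),(.636,-.2133,.0105,25.5))
"
```

```text
t 31.88 pos [ 0.6342 -0.2138  0.0541] yawy 25.6 tilt [-0.002  0.003] F [ 0.2  0.1 -0.4] w 0.0343 grip 0.0 q6 0.8
  rv [-0.  -0.2  0.1] -> (0.636, -0.2133, 0.025, 25.5) turn z 0.1 shift mm [-0.3  1.9 29.1] n 1
  rv [0. 0. 0.] -> (0.636, -0.2133, 0.0105, 25.5) turn z 0.0 shift mm [ 0.   0.  14.5] n 1
```

carry_out(series=[0,0,0,-0.0003,0.0019,0.012,0.4,0,0,0,0,0,0.012,0.4,0,0,0,0,0,0.005,0.4,0,0,0,0,0,0.005,0.4,0,0,0,0,0,0.005,0.4,0,0,0,0,0,0.0035,0.4,0,0,0,0,0,0,0.4,0,0,0,0,0,0,0.4])

```text
t: 32.55
position: [0.637, -0.2137, 0.0131]
eef_rot: [[-0.432, 0.902, 0.0], [0.902, 0.432, 0.002], [0.001, 0.001, -1.0]]
ft_force: [-0.7, 0.7, -1.5]
gripper_width: 0.0339
grip_force: 0.0
```

carry_out(series=[0,0,0,0,0,0,0.1,0,0,0,0,0,0,0.1,0,0,0,0,0,0,0.1,0,0,0,0,0,0,0.1,0,0,0,-0.006,0,0,0.1,0,0,0,-0.008,0,0,0.1,0,0,0,-0.008,0,0,0.1,0,0,0,0,0,0,0.1], newtons=25)

```text
t: 33.22
position: [0.6475, -0.2354, 0.0129]
eef_rot: [[-0.431, 0.902, 0.001], [0.902, 0.431, 0.001], [0.0, 0.001, -1.0]]
ft_force: [0.5, 0.8, 0.5]
gripper_width: 0.0085
grip_force: 0.0
```

carry_out(series=[0,0,0,0,0,0,0.4,0,0,0,0,0,0,0.4,0,0,0,0,0,0,0.4,0,0,0,0.006,0,0,0.4,0,0,0,0.006,0,0,0.4,0,0,0,0,0,0,0.4,0,0,0,0,0,0,0.1,0,0,0,0,0,0,0.1,0,0,0,0,0,0,0.1,0,0,0,0,0,0,0.1,0,0,0,0,0,0,0.1], newtons=30)

```text
t: 34.13
position: [0.6414, -0.2229, 0.0129]
eef_rot: [[-0.432, 0.902, 0.0], [0.902, 0.432, 0.002], [0.001, 0.001, -1.0]]
ft_force: [-1.2, 0.6, -0.4]
gripper_width: 0.0086
grip_force: 0.0
```

```bash
python3 -c "
from plan import *
from meas import *
go('blue',bright,BLOCK,(.639,-.22,-1.1),.002)
go('red',bright,BLOCK,(.658,-.169,-1.04),.002)
plan((.636,-.2133,.08,None))
"
```

```text
blue both [ 0.6161 -0.1717] yaw -108.9 err 225.9 n [121, 92]
blue top [ 0.6208 -0.1768] yaw -54.2 err 14.4 n [121]
blue side [ 0.6478 -0.1839] yaw -127.5 err 341.7 n [92]
red both [ 0.6579 -0.1692] yaw -60.3 err 389.2 n [136, 92]
red top [ 0.6577 -0.1698] yaw -58.4 err 14.1 n [136]
red side [ 0.5976 -0.0313] yaw -131.1 err 92.0 n [92]
t 34.23 pos [ 0.6413 -0.2228  0.0129] yawy 25.6 tilt [0.    0.002] F [-0.7  0.3 -0.7] w 0.0087 grip 0.0 q6 0.79
  rv [ 0.  -0.1  0. ] -> (0.636, -0.2133, 0.08, np.float64(25.6)) turn z 0.0 shift mm [ 10.9  -0.7 -67.1] n 3
```

carry_out(series=[0,0,0,0,0,-0.03,0.4,0,0,0,0,0,-0.03,0.4,0,0,0,0.02,-0.025,-0.01,0.4,0,0,0,0.02,-0.025,0,0.4,0,0,0,0.02,-0.025,0,0.4,0,0,0,0.02,-0.025,0,0.4,0,0,0,0.01,-0.025,0,0.4,0,0,0,0,0,0,0.4])

```text
t: 34.9
position: [0.4844, -0.1949, 0.083]
eef_rot: [[-0.432, 0.902, -0.004], [0.902, 0.432, 0.003], [0.004, -0.002, -1.0]]
ft_force: [-0.5, 0.6, -0.2]
gripper_width: 0.034
grip_force: 0.0
```

```bash
python3 -c "
from meas import *
from plan import *
go('blue',bright,BLOCK,(.6208,-.1768,-.95),.002)
go('red',bright,BLOCK,(.658,-.169,-1.04),.002)
plan((.636,-.2133,.08,None))
cv2.imwrite('pics/o10.png',np.hstack([ortho(T,.64,-.18,.016,390,390,.4),ortho(S,.64,-.18,.016,390,390,.4)]))
"
```

```text
blue both [ 0.6211 -0.177 ] yaw -61.5 err 313.6 n [123, 560]
blue top [ 0.6204 -0.1782] yaw -61.5 err 7.3 n [123]
blue side [ 0.6217 -0.1764] yaw -60.8 err 298.7 n [560]
red both [ 0.6578 -0.1692] yaw -57.5 err 303.8 n [126, 560]
red top [ 0.6576 -0.17  ] yaw -58.8 err 7.0 n [126]
red side [ 0.6579 -0.1689] yaw -57.5 err 294.4 n [560]
t 35.0 pos [ 0.4895 -0.196   0.0836] yawy 25.6 tilt [0.001 0.001] F [0.3 0.6 0.6] w 0.0341 grip 0.0 q6 0.74
  rv [ 0.1 -0.   0. ] -> (0.636, -0.2133, 0.08, np.float64(25.6)) turn z 0.0 shift mm [-78.8 124.7   3.6] n 5
```

View pics/o10.png

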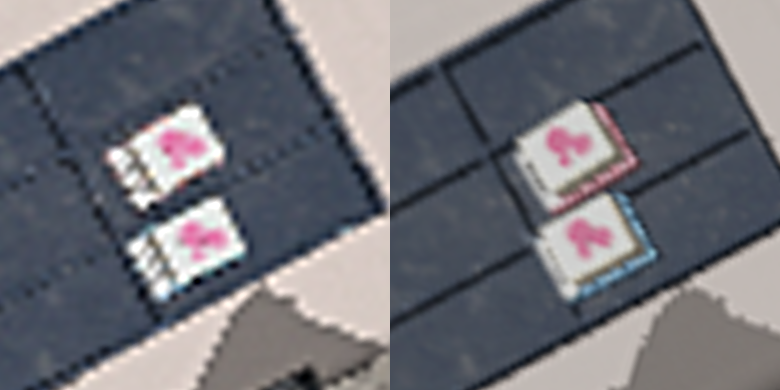

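carry_out(series=[0,0,-5.4,0,0,0,0.4,0,0,0,-0.0116,0.0225,0.0034,0.4,0,0,0,-0.0116,0.0225,0.0034,0.4,0,0,0,-0.0116,0.0225,0.0034,0.4,0,0,0,-0.0116,0.0225,0.0034,0.4,0,0,0,-0.0116,0.0225,0.0034,0.4,0,0,0,-0.0116,0.0225,0.0034,0.4,0,0,0,-0.0116,0.0225,0.0034,0.4,0,0,0,0,0,0,0.4,0,0,0,0,0,0,0.4,0,0,0,0,0,0,0.4])

```text
t: 35.92
position: [0.6665, -0.184, 0.0585]
eef_rot: [[-0.516, 0.857, -0.001], [0.857, 0.516, 0.002], [0.002, 0.0, -1.0]]
ft_force: [-0.2, -0.2, -1.3]
gripper_width: 0.0344
grip_force: 0.0
```

```bash
python3 -c "
from plan import *
plan((.6668,-.1845,.0105,31))
"
```

```text
t 35.92 pos [ 0.6665 -0.184   0.0585] yawy 31.0 tilt [-0.001  0.002] F [-0.2 -0.2 -1.3] w 0.0344 grip 0.0 q6 0.76
  rv [ 0.  -0.1  0. ] -> (0.6668, -0.1845, 0.0105, 31) turn z 0.0 shift mm [-0.6  0.  48. ] n 2
```

carry_out(series=[0,0,0,-0.0006,0,0.012,0.4,0,0,0,0,0,0.012,0.4,0,0,0,0,0,0.01,0.4,0,0,0,0,0,0.005,0.4,0,0,0,0,0,0.005,0.4,0,0,0,0,0,0.003,0.4,0,0,0,0,0,0,0.4,0,0,0,0,0,0,0.4])

```text
t: 36.58
position: [0.6669, -0.1846, 0.0123]
eef_rot: [[-0.515, 0.857, 0.0], [0.857, 0.515, 0.002], [0.001, 0.001, -1.0]]
ft_force: [0.4, 0.5, 0.0]
gripper_width: 0.034
grip_force: 0.0
```

carry_out(series=[0,0,0,0,0,0,0.1,0,0,0,0,0,0,0.1,0,0,0,0,0,0,0.1,0,0,0,0,0,0,0.1], newtons=30)

```text
t: 36.92
position: [0.6673, -0.1847, 0.0128]
eef_rot: [[-0.515, 0.857, 0.001], [0.857, 0.515, 0.001], [0.0, 0.002, -1.0]]
ft_force: [-0.9, -0.2, 3.4]
gripper_width: 0.0237
grip_force: 29.7
```

carry_out(series=[0,0,0,-0.007,0,0,0.1,0,0,0,-0.007,0,0,0.1,0,0,0,-0.007,0,0,0.1,0,0,0,-0.007,0,0,0.1,0,0,0,-0.007,0,0,0.1,0,0,0,0,0,0,0.1,0,0,0,0,0,0,0.4,0,0,0,0,0,0,0.4,0,0,0,0,0,0,0.4])

```text
t: 37.67
position: [0.6846, -0.2146, 0.0118]
eef_rot: [[-0.515, 0.857, -0.0], [0.857, 0.515, 0.002], [0.002, 0.0, -1.0]]
ft_force: [-1.0, -0.6, 0.3]
gripper_width: 0.0344
grip_force: 0.0
```

carry_out(series=[0,0,0,0.007,0,0.001,0.4,0,0,0,0.0075,0,0.001,0.4,0,0,0,0,0,0,0.4,0,0,0,0,0,0,0.4,0,0,0,0,0,0,0.1,0,0,0,0,0,0,0.1,0,0,0,0,0,0,0.1,0,0,0,0,0,0,0.1])

```text
t: 38.33
position: [0.6777, -0.2022, 0.0105]
eef_rot: [[-0.515, 0.857, 0.001], [0.857, 0.515, 0.002], [0.001, 0.002, -1.0]]
ft_force: [-0.4, 1.6, 3.9]
gripper_width: 0.0241
grip_force: 29.9
```

```bash
python3 -c "
from plan import *
from meas import *
go('blue',bright,BLOCK,(.6208,-.1775,-1.05),.002)
go('red',bright,BLOCK,(.676,-.199,-1.04),.002)
plan((.42,-.1,.12,31))
"
```

```text
blue both [ 0.6208 -0.1776] yaw -63.2 err 114.0 n [112, 192]
blue top [ 0.6206 -0.1776] yaw -61.8 err 15.0 n [112]
blue side [ 0.6218 -0.1769] yaw -66.1 err 96.4 n [192]
red both [ 0.6778 -0.1998] yaw -60.0 err 251.8 n [76, 96]
red top [ 0.6765 -0.1985] yaw -57.3 err 47.7 n [76]
red side [ 0.6912 -0.207 ] yaw -123.2 err 156.3 n [96]
t 38.43 pos [ 0.6776 -0.2022  0.0105] yawy 31.0 tilt [0.001 0.002] F [0.4 1.  3.6] w 0.0241 grip 29.9 q6 0.74
  rv [ 0.1 -0.1  0. ] -> (0.42, -0.1, 0.12, 31) turn z 0.0 shift mm [ 220.3 -168.2 -109.5] n 8
```

carry_out(series=[0,0,0,0,0,-0.02,0.1,0,0,0,0,0,-0.02,0.1,0,0,0,0,0,-0.02,0.1,0,0,0,0.0245,-0.0187,-0.0055,0.1,0,0,0,0.0245,-0.0187,-0.0055,0.1,0,0,0,0.0245,-0.0187,-0.0055,0.1,0,0,0,0.0245,-0.0187,-0.0055,0.1,0,0,0,0.0245,-0.0187,-0.0055,0.1,0,0,0,0.0245,-0.0187,-0.0055,0.1,0,0,0,0.0245,-0.0187,-0.0055,0.1,0,0,0,0.0245,-0.0187,-0.0055,0.1,0,0,0,0.0245,-0.0187,-0.0055,0.1])

```text
t: 39.43
position: [0.4179, -0.0997, 0.1198]
eef_rot: [[-0.515, 0.857, -0.0], [0.857, 0.515, 0.001], [0.001, 0.001, -1.0]]
ft_force: [-0.0, -0.1, 0.0]
gripper_width: 0.0238
grip_force: 29.5
```

carry_out(series=[0,0,0,0.0233,0,0,0.1,0,0,0,0.0233,0,0,0.1,0,0,0,0.0233,0,0,0.1,0,0,0,0.0233,0,0,0.1,0,0,0,0.0233,0,0,0.1,0,0,0,0.0267,0.0125,0,0.1,0,0,0,0.0267,0.0125,0,0.1,0,0,0,0.0267,0.0125,0,0.1,0,0,0,0.0267,0.0125,0,0.1,0,0,0,0.0267,0.0125,0,0.1,0,0,0,0.0267,0.0125,0,0.1])

```text
t: 40.35
position: [0.3409, 0.177, 0.1203]
eef_rot: [[-0.515, 0.857, 0.001], [0.857, 0.515, 0.002], [0.001, 0.001, -1.0]]
ft_force: [0.3, -0.4, 0.6]
gripper_width: 0.0239
grip_force: 29.6
```

carry_out(series=[0,0,-6.67,0,0,0,0.1,0,0,-6.67,0,0,0,0.1,0,0,-6.67,0,0,0,0.1,0,0,-6.67,0,0,0,0.1,0,0,-6.67,0,0,0,0.1,0,0,-6.67,0,0,0,0.1,0,0,-6.67,0,0,0,0.1,0,0,-6.67,0,0,0,0.1,0,0,-6.67,0,0,0,0.1,0,0,-6.67,0,0,0,0.1,0,0,-6.67,0,0,0,0.1,0,0,-6.67,0,0,0,0.1])

```text
t: 41.35
position: [0.3412, 0.1755, 0.1201]
eef_rot: [[-0.931, -0.364, 0.0], [-0.364, 0.931, 0.001], [-0.001, 0.001, -1.0]]
ft_force: [-0.1, 0.8, 0.2]
gripper_width: 0.0237
grip_force: 29.5
```

carry_out(series=[0,0,-6.67,0,0,0,0.1,0,0,0,0,0,0,0.1,0,0,0,0,0,0,0.1])

```text
t: 41.6
position: [0.3412, 0.1756, 0.1202]
eef_rot: [[-0.887, -0.462, 0.0], [-0.462, 0.887, 0.001], [-0.001, 0.001, -1.0]]
ft_force: [-0.5, 0.0, -0.2]
gripper_width: 0.0241
grip_force: 29.6
```

```bash
python3 -c "
from plan import *
X,Y=h2w(-32.4,-45.7)
plan((X,Y,.06,117.7),(X,Y,.017,117.7))
"
```

```text
t 41.6 pos [0.3412 0.1756 0.1202] yawy 117.5 tilt [0.    0.001] F [-0.5  0.  -0.2] w 0.0241 grip 29.6 q6 -0.01
  rv [ 0.1  0.  -0.2] -> (np.float64(0.4216), np.float64(0.2335), 0.06, 117.7) turn z -0.2 shift mm [-98.1  13.9  60.2] n 4
  rv [0. 0. 0.] -> (np.float64(0.4216), np.float64(0.2335), 0.017, 117.7) turn z 0.0 shift mm [ 0.  0. 43.] n 2
```

carry_out(series=[0,0,0,-0.0165,0.0023,0.01,0.1,0,0,0,-0.0165,0.0023,0.01,0.1,0,0,0,-0.0165,0.0023,0.01,0.1,0,0,0,-0.0165,0.0023,0.01,0.1,0,0,0,-0.0165,0.0023,0.01,0.1,0,0,0,-0.0165,0.0024,0.01,0.1,0,0,0,0,0,0,0.1,0,0,0,0,0,0,0.1,0,0,0,0,0,0,0.1])

```text
t: 42.35
position: [0.4217, 0.2337, 0.0603]
eef_rot: [[-0.886, -0.464, -0.001], [-0.464, 0.886, 0.001], [0.0, 0.001, -1.0]]
ft_force: [0.2, -0.6, 0.0]
gripper_width: 0.0237
grip_force: 29.6
```

```bash
python3 -c "
from plan import *
S=eyes.camera('side')
X,Y=h2w(-31.4,-45.7)
plan((X,Y,.017,117.7))
z=env.state()['position'][2]-.0085+.006
im=hort(S,z,x0=-90,x1=40,y0=-110,y1=20); h=cv2.cvtColor(im,cv2.COLOR_BGR2HSV)
m=((h[...,0]>165)|(h[...,0]<5))&(h[...,1]>60)
n,l,st,ce=cv2.connectedComponentsWithStats(m.astype(np.uint8))
for s in st[1:]:
    if s[4]>60: print('x',40-s[1]/3,40-(s[1]+s[3])/3,'y',20-s[0]/3,20-(s[0]+s[2])/3,s[4])
cv2.imwrite('pics/red.png',im)
"
```

```text
t 42.4 pos [0.4217 0.2337 0.0606] yawy 117.6 tilt [-0.     0.001] F [ 0.5  0.2 -0.4] w 0.024 grip 29.6 q6 0.02
  rv [ 0.1  0.  -0.1] -> (np.float64(0.4225), np.float64(0.2339), 0.017, 117.7) turn z -0.1 shift mm [-0.8 -0.2 43.6] n 2
x 21.0 17.0 y -65.33333333333333 -69.66666666666667 109
x -17.0 -30.66666666666667 y -57.0 -65.33333333333333 442
x -27.33333333333333 -30.33333333333333 y -27.333333333333336 -32.0 63
x -33.33333333333333 -37.66666666666667 y -60.33333333333333 -64.66666666666667 108
x -40.66666666666667 -58.0 y -45.33333333333333 -65.66666666666667 1103
x -42.66666666666667 -56.66666666666667 y 11.666666666666666 -2.333333333333332 1136
```

carry_out(series=[0,0,0,-0.0008,0,0.011,0.1,0,0,0,0,0,0.011,0.1,0,0,0,0,0,0.008,0.1,0,0,0,0,0,0.003,0.1,0,0,0,0,0,0.003,0.1,0,0,0,0,0,0.003,0.1,0,0,0,0,0,0.002,0.1,0,0,0,0,0,0,0.1])

```text
t: 43.07
position: [0.423, 0.2346, 0.0192]
eef_rot: [[-0.885, -0.465, 0.0], [-0.465, 0.885, 0.002], [-0.001, 0.001, -1.0]]
ft_force: [-0.5, 0.0, 1.0]
gripper_width: 0.0242
grip_force: 29.6
```

carry_out(series=[0,0,0,0,0,0.002,0.1,0,0,0,0,0,0.001,0.1,0,0,0,0,0,0,0.1,0,0,0,0,0,0,0.1])

```text
t: 43.4
position: [0.4231, 0.2347, 0.0164]
eef_rot: [[-0.885, -0.465, 0.0], [-0.465, 0.885, 0.002], [-0.001, 0.001, -1.0]]
ft_force: [-0.4, 0.5, -0.0]
gripper_width: 0.0243
grip_force: 29.5
```

Seated with no side force. Release, go for blue.

carry_out(series=[0,0,0,0,0,0,0.4,0,0,0,0,0,0,0.4,0,0,0,0,0,0,0.4,0,0,0,0,0,-0.02,0.4,0,0,0,0,0,-0.03,0.4,0,0,0,0,0,-0.03,0.4,0,0,0,0,0,-0.02,0.4,0,0,0,0,0,0,0.4])

```text
t: 44.07
position: [0.4252, 0.2356, 0.1204]
eef_rot: [[-0.885, -0.465, 0.006], [-0.465, 0.885, 0.005], [-0.007, 0.001, -1.0]]
ft_force: [0.7, 0.3, 0.3]
gripper_width: 0.0341
grip_force: 0.0
```

```bash
python3 -c "
from meas import *
from plan import *
go('blue',bright,BLOCK,(.6208,-.1775,-1.05),.002)
plan((.34,.17,.12,117.7),(.36,0,.12,29),(.42,-.1,.12,29),(.6222,-.1801,.06,29))
"
```

```text
blue both [ 0.6211 -0.1772] yaw -62.8 err 48.4 n [125, 259]
blue top [ 0.6203 -0.1781] yaw -61.8 err 5.8 n [125]
blue side [ 0.6215 -0.1765] yaw -62.9 err 35.7 n [259]
t 44.17 pos [0.4236 0.2347 0.1169] yawy 117.7 tilt [0.002 0.002] F [-0.5 -0.3 -0.2] w 0.0343 grip 0.0 q6 0.02
  rv [0.1 0.2 0. ] -> (0.34, 0.17, 0.12, 117.7) turn z 0.0 shift mm [104.1 -18.5  -3.1] n 4
  rv [ 0.   0.  88.7] -> (0.36, 0, 0.12, 29) turn z 88.7 shift mm [-158.4  -64.9   -0. ] n 6
  rv [0. 0. 0.] -> (0.42, -0.1, 0.12, 29) turn z 0 shift mm [-116.6    4.    -0. ] n 4
  rv [0. 0. 0.] -> (0.6222, -0.1801, 0.06, 29) turn z 0 shift mm [-168.1  138.    60. ] n 6
```

carry_out(series=[0,0,0,0.0208,-0.0037,-0.0006,0.4,0,0,0,0.0208,-0.0037,-0.0006,0.4,0,0,0,0.0208,-0.0037,-0.0006,0.4,0,0,0,0.0208,-0.0037,-0.0006,0.4,0,0,0,0.0208,-0.0037,-0.0006,0.4,0,0,6.92,0,0,0,0.4,0,0,6.92,0,0,0,0.4,0,0,6.92,0,0,0,0.4,0,0,6.92,0,0,0,0.4,0,0,6.92,0,0,0,0.4,0,0,6.92,0,0,0,0.4,0,0,6.92,0,0,0,0.4])

```text
t: 45.17
position: [0.3388, 0.1693, 0.1179]
eef_rot: [[-0.933, 0.359, -0.002], [0.359, 0.933, 0.001], [0.002, -0.0, -1.0]]
ft_force: [1.2, 0.4, -0.9]
gripper_width: 0.0343
grip_force: 0.0
```

carry_out(series=[0,0,6.92,0,0,0,0.4,0,0,6.92,0,0,0,0.4,0,0,6.92,0,0,0,0.4,0,0,6.92,0,0,0,0.4,0,0,6.92,0,0,0,0.4,0,0,6.92,0,0,0,0.4])

```text
t: 45.67
position: [0.3388, 0.1693, 0.1179]
eef_rot: [[-0.461, 0.888, -0.002], [0.888, 0.461, 0.001], [0.001, -0.002, -1.0]]
ft_force: [-0.0, 0.1, -0.1]
gripper_width: 0.0341
grip_force: 0.0
```

carry_out(series=[0,0,0,-0.0228,-0.0088,0,0.4,0,0,0,-0.0228,-0.0088,0,0.4,0,0,0,-0.0228,-0.0088,0,0.4,0,0,0,-0.0228,-0.0088,0,0.4,0,0,0,-0.0228,-0.0088,0,0.4,0,0,0,-0.0228,-0.0088,0,0.4,0,0,0,-0.0228,-0.0088,0,0.4,0,0,0,-0.0233,0.0013,0,0.4,0,0,0,-0.0233,0.0013,0,0.4,0,0,0,-0.0233,0.0013,0,0.4,0,0,0,-0.0233,0.0013,0,0.4,0,0,0,-0.0233,0.0013,0,0.4])

```text
t: 46.67
position: [0.419, -0.1013, 0.1174]
eef_rot: [[-0.466, 0.885, -0.002], [0.885, 0.466, 0.002], [0.003, -0.001, -1.0]]
ft_force: [0.3, 1.1, 1.1]
gripper_width: 0.0344
grip_force: 0.0
```

carry_out(series=[0,0,0,-0.0236,0.0203,0.0086,0.4,0,0,0,-0.0236,0.0203,0.0086,0.4,0,0,0,-0.0236,0.0203,0.0086,0.4,0,0,0,-0.0236,0.0203,0.0086,0.4,0,0,0,-0.0236,0.0203,0.0086,0.4,0,0,0,-0.0236,0.0203,0.0086,0.4,0,0,0,-0.0236,0.0203,0.0086,0.4,0,0,0,0,0,0,0.4,0,0,0,0,0,0,0.4,0,0,0,0,0,0,0.4])

```text
t: 47.5
position: [0.6208, -0.1797, 0.0567]
eef_rot: [[-0.466, 0.885, -0.003], [0.885, 0.466, 0.003], [0.004, -0.002, -1.0]]
ft_force: [0.1, -0.2, -0.2]
gripper_width: 0.0341
grip_force: 0.0
```

```bash
python3 -c "
from plan import *
from meas import *
plan((.6224,-.1802,.0105,27.7))
go('blue',bright,BLOCK,(.6208,-.1775,-1.05),.002)
"
```

```text
t 47.6 pos [ 0.621  -0.1797  0.0582] yawy 27.8 tilt [-0.001  0.002] F [-0.7  0.6 -0.2] w 0.0338 grip 0.0 q6 0.8
  rv [-0.  -0.1  0.1] -> (0.6224, -0.1802, 0.0105, 27.7) turn z 0.1 shift mm [-1.1  1.  47.7] n 2
blue both [ 0.6213 -0.1782] yaw -61.5 err 173.2 n [108, 135]
blue top [ 0.6212 -0.1791] yaw -60.5 err 17.4 n [108]
blue side [ 0.622  -0.1745] yaw -62.8 err 152.3 n [135]
```

carry_out(series=[0,0,0,-0.0011,0.001,0.012,0.4,0,0,0,0,0,0.012,0.4,0,0,0,0,0,0.01,0.4,0,0,0,0,0,0.005,0.4,0,0,0,0,0,0.005,0.4,0,0,0,0,0,0.003,0.4,0,0,0,0,0,0,0.4,0,0,0,0,0,0,0.4])

```text
t: 48.27
position: [0.6237, -0.1806, 0.0117]
eef_rot: [[-0.466, 0.885, 0.0], [0.885, 0.466, 0.002], [0.001, 0.001, -1.0]]
ft_force: [-0.2, -0.5, 0.3]
gripper_width: 0.0342
grip_force: 0.0
```

carry_out(series=[0,0,0,0,0,0,0.1,0,0,0,0,0,0,0.1,0,0,0,0,0,0,0.1,0,0,0,0,0,0,0.1,0,0,0,0,0,0,0.1], newtons=30)

```text
t: 48.68
position: [0.6226, -0.1814, 0.0122]
eef_rot: [[-0.465, 0.885, -0.001], [0.885, 0.465, 0.0], [0.001, -0.001, -1.0]]
ft_force: [-6.3, -3.4, 4.5]
gripper_width: 0.0239
grip_force: 30.0
```

```bash
python3 -c "
from plan import *
plan((.6224,-.18,.07,None),(.42,-.1,.12,None),(.36,0,.12,None),(.342,.178,.12,None))
"
```

```text
t 48.68 pos [ 0.6226 -0.1814  0.0122] yawy 27.7 tilt [-0.001  0.   ] F [-6.3 -3.4  4.5] w 0.0239 grip 30.0 q6 0.8
  rv [-0.1 -0.  -0. ] -> (0.6224, -0.18, 0.07, np.float64(27.7)) turn z 0.0 shift mm [  1.3   0.5 -57.8] n 2
  rv [0. 0. 0.] -> (0.42, -0.1, 0.12, np.float64(27.7)) turn z 0.0 shift mm [ 165.  -141.9  -50. ] n 6
  rv [0. 0. 0.] -> (0.36, 0, 0.12, np.float64(27.7)) turn z 0.0 shift mm [116.4  -6.6  -0. ] n 4
  rv [0. 0. 0.] -> (0.342, 0.178, 0.12, np.float64(27.7)) turn z 0.0 shift mm [165.9  66.9  -0. ] n 6
```

carry_out(series=[0,0,0,0,0,-0.02,0.1,0,0,0,0,0,-0.02,0.1,0,0,0,0,0,-0.018,0.1,0,0,0,0.0236,-0.0203,-0.0071,0.1,0,0,0,0.0236,-0.0203,-0.0071,0.1,0,0,0,0.0236,-0.0203,-0.0071,0.1,0,0,0,0.0236,-0.0203,-0.0071,0.1,0,0,0,0.0236,-0.0203,-0.0071,0.1,0,0,0,0.0236,-0.0203,-0.0071,0.1,0,0,0,0.0236,-0.0203,-0.0071,0.1])

```text
t: 49.52
position: [0.4197, -0.1003, 0.12]
eef_rot: [[-0.466, 0.885, 0.001], [0.885, 0.466, 0.001], [0.001, 0.002, -1.0]]
ft_force: [1.1, 0.1, 1.2]
gripper_width: 0.0235
grip_force: 30.5
```

carry_out(series=[0,0,0,0.0233,-0.0013,0,0.1,0,0,0,0.0233,-0.0013,0,0.1,0,0,0,0.0233,-0.0013,0,0.1,0,0,0,0.0233,-0.0013,0,0.1,0,0,0,0.0233,-0.0013,0,0.1,0,0,0,0.0237,0.0096,0,0.1,0,0,0,0.0237,0.0096,0,0.1,0,0,0,0.0237,0.0096,0,0.1,0,0,0,0.0237,0.0096,0,0.1,0,0,0,0.0237,0.0096,0,0.1,0,0,0,0.0237,0.0096,0,0.1,0,0,0,0.0237,0.0096,0,0.1])

```text
t: 50.52
position: [0.343, 0.1788, 0.1204]
eef_rot: [[-0.466, 0.885, 0.002], [0.885, 0.466, 0.002], [0.001, 0.003, -1.0]]
ft_force: [1.1, -0.9, -0.4]
gripper_width: 0.0237
grip_force: 30.5
```

carry_out(series=[0,0,-6.92,0,0,0,0.1,0,0,-6.92,0,0,0,0.1,0,0,-6.92,0,0,0,0.1,0,0,-6.92,0,0,0,0.1,0,0,-6.92,0,0,0,0.1,0,0,-6.92,0,0,0,0.1,0,0,-6.92,0,0,0,0.1,0,0,-6.92,0,0,0,0.1,0,0,-6.92,0,0,0,0.1,0,0,-6.92,0,0,0,0.1,0,0,-6.92,0,0,0,0.1,0,0,-6.92,0,0,0,0.1])

```text
t: 51.52
position: [0.3433, 0.1775, 0.1203]
eef_rot: [[-0.933, -0.361, 0.001], [-0.361, 0.933, 0.002], [-0.002, 0.002, -1.0]]
ft_force: [-0.0, -0.9, -0.6]
gripper_width: 0.0241
grip_force: 30.5
```

carry_out(series=[0,0,-6.92,0,0,0,0.1,0,0,0,0,0,0,0.1,0,0,0,0,0,0,0.1])

```text
t: 51.77
position: [0.3433, 0.1775, 0.1201]
eef_rot: [[-0.887, -0.462, 0.001], [-0.462, 0.887, 0.002], [-0.002, 0.001, -1.0]]
ft_force: [-0.0, 0.1, 0.8]
gripper_width: 0.0237
grip_force: 30.5
```

```bash
python3 -c "
from plan import *
X,Y=h2w(-31.0,-0.7)
plan((X,Y,.06,117.7))
"
```

```text
t 51.77 pos [0.3433 0.1775 0.1201] yawy 117.5 tilt [0.001 0.002] F [-0.   0.1  0.8] w 0.0237 grip 30.5 q6 -0.0
  rv [ 0.1  0.1 -0.2] -> (np.float64(0.4019), np.float64(0.274), 0.06, 117.7) turn z -0.2 shift mm [-96.8  58.2  60.1] n 4
```

carry_out(series=[0,0,-0.2,-0.0161,0.0097,0.01,0.1,0,0,0,-0.0161,0.0097,0.01,0.1,0,0,0,-0.0161,0.0097,0.01,0.1,0,0,0,-0.0161,0.0097,0.01,0.1,0,0,0,-0.0161,0.0097,0.01,0.1,0,0,0,-0.0163,0.0097,0.01,0.1,0,0,0,0,0,0,0.1,0,0,0,0,0,0,0.1,0,0,0,0,0,0,0.1])

```text
t: 52.52
position: [0.4009, 0.2738, 0.0599]
eef_rot: [[-0.885, -0.466, -0.001], [-0.466, 0.885, 0.001], [-0.0, 0.001, -1.0]]
ft_force: [0.2, -0.1, -0.9]
gripper_width: 0.0236
grip_force: 30.5
```

```bash
python3 -c "
from plan import *
S=eyes.camera('side')
X,Y=h2w(-31,-.7)
plan((X,Y,.018,117.7))
z=env.state()['position'][2]-.0102+.006
im=hort(S,z,x0=-90,x1=40,y0=-65,y1=65); h=cv2.cvtColor(im,cv2.COLOR_BGR2HSV)
m=(h[...,0]>92)&(h[...,0]<118)&(h[...,1]>70)&(h[...,2]>60)
n,l,st,ce=cv2.connectedComponentsWithStats(m.astype(np.uint8))
for s in st[1:]:
    if s[4]>100: print('x',40-s[1]/3,40-(s[1]+s[3])/3,'y',65-s[0]/3,65-(s[0]+s[2])/3,s[4])
cv2.imwrite('pics/blue.png',im)
"
```

```text
t 52.57 pos [0.4009 0.2736 0.0602] yawy 117.8 tilt [-0.     0.001] F [ 0.1 -0.1 -0.3] w 0.0236 grip 30.5 q6 0.11
  rv [0.1 0.  0.1] -> (np.float64(0.4019), np.float64(0.274), 0.018, 117.7) turn z 0.1 shift mm [-1.  -0.2 42.2] n 2
x -18.666666666666664 -58.33333333333333 y -11.333333333333329 -21.66666666666667 1864
```

carry_out(series=[0,0,0,-0.0022,0,0.011,0.1,0,0,0,0,0,0.011,0.1,0,0,0,0,0,0.008,0.1,0,0,0,0,0,0.003,0.1,0,0,0,0,0,0.003,0.1,0,0,0,0,0,0.003,0.1,0,0,0,0,0,0.002,0.1,0,0,0,0,0,0,0.1])

```text
t: 53.23
position: [0.4034, 0.2752, 0.0188]
eef_rot: [[-0.884, -0.468, 0.0], [-0.468, 0.884, 0.001], [-0.001, 0.001, -1.0]]
ft_force: [0.5, 0.5, -0.6]
gripper_width: 0.0237
grip_force: 30.5
```

carry_out(series=[0,0,0,0,0,0.001,0.1,0,0,0,0,0,0,0.1,0,0,0,0,0,0,0.1])

```text
t: 53.48
position: [0.4035, 0.2753, 0.018]
eef_rot: [[-0.884, -0.468, 0.001], [-0.468, 0.884, 0.002], [-0.001, 0.001, -1.0]]
ft_force: [1.8, -0.9, -0.5]
gripper_width: 0.0239
grip_force: 30.5
```

carry_out(series=[0,0,0,0,0,0,0.4,0,0,0,0,0,0,0.4,0,0,0,0,0,0,0.4,0,0,0,0,0,-0.02,0.4,0,0,0,0,0,-0.03,0.4,0,0,0,0,0,-0.03,0.4,0,0,0,0,0,-0.02,0.4,0,0,0,0.03,0,0,0.4,0,0,0,0.03,0,0,0.4,0,0,0,0,0,0,0.4])

```text
t: 54.32
position: [0.3456, 0.2442, 0.1177]
eef_rot: [[-0.883, -0.469, -0.003], [-0.469, 0.883, -0.001], [0.003, 0.001, -1.0]]
ft_force: [-0.6, -0.5, -1.2]
gripper_width: 0.0343
grip_force: 0.0
```

```bash
python3 -c "
from meas import *
from plan import *
dark=lambda p: p['image'].max(2)<125
for p in (T,):
    m=comp(dark(p),proj(p,[[.595,.347,.03]])[0]); print(m.sum(),np.argwhere(m).min(0),np.argwhere(m).max(0))
    for g in (.8,1.0): print(fit([(p,m.astype(float))],CRANK,(.589,.342,g),0))
C=cloud(T); u=(C[...,0]>.56)&(C[...,0]<.65)&(C[...,1]>.31)&(C[...,1]<.41)
k=u&(C[...,2]>.06); print('knob top',C[k].mean(0),k.sum()); k=u&(C[...,2]>.036)&(C[...,2]<.045);print('hub/arm',C[k].mean(0),k.sum())
C=cloud(S); u=(C[...,0]>.56)&(C[...,0]<.65)&(C[...,1]>.31)&(C[...,1]<.41)
k=u&(C[...,2]>.055); print('S knob',C[k].mean(0) if k.any() else 0,k.sum()); 
k=u&(C[...,2]>.015)&(C[...,2]<.045); print('S hub', C[k].mean(0) if k.any() else 0,k.sum())
im=T['image'];a=cv2.resize(im[165:225,150:215],(390,360),interpolation=cv2.INTER_CUBIC)
b=cv2.resize(S['image'][130:190,190:255],(390,360),interpolation=cv2.INTER_CUBIC)
c=hort(S,.024,x0=-80,x1=20,y0=-65,y1=65); c2=hort(T,.024,x0=-80,x1=20,y0=-65,y1=65)
cv2.imwrite('pics/o11.png',np.vstack([np.hstack([a,b]),cv2.resize(np.hstack([c2,c]),(780,240))]))
plan((.589,.342,.12,145))
"
```

```text
217 [184 163] [205 186]
(array([0.5894, 0.3413, 0.9151]), np.float64(16.25500961168781))
(array([0.5895, 0.3413, 0.918 ]), np.float64(16.525290272971933))
knob top [0.6155 0.3758 0.0699] 28
hub/arm [0.5933 0.347  0.0402] 128
S knob 0 0
S hub [0.5854 0.3308 0.0301] 103
t 54.42 pos [0.3497 0.2468 0.1182] yawy 117.9 tilt [0.001 0.002] F [-0.5 -0.5 -0.4] w 0.0341 grip 0.0 q6 0.13
  rv [  0.1   0.1 -27.1] -> (0.589, 0.342, 0.12, 145) turn z -27.1 shift mm [-215.2 -141.4   -1.8] n 8
```

View pics/o11.png

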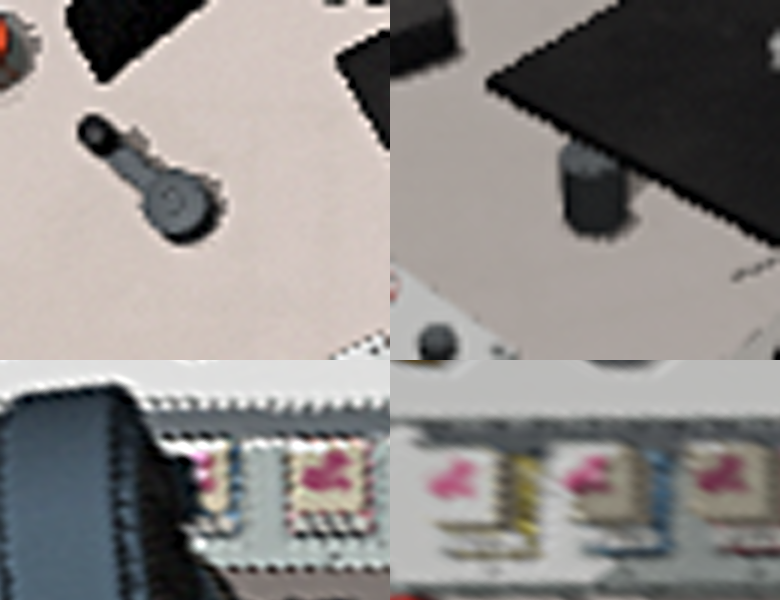

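```bash
python3 -c "
from h import *
T=eyes.camera('top');C=cloud(T)
m=(C[...,0]>.45)&(C[...,0]<.70)&(C[...,1]>.2)&(C[...,1]<.45)
for lo,hi in((.08,.15),(.15,.25),(.25,.6)):
    k=m&(C[...,2]>lo)&(C[...,2]<hi)
    if k.any():
        P=C[k]; a=np.arctan2(P[:,1],P[:,0]); print(lo,hi,k.sum(),'min x',P[P[:,0].argmin()].round(3),'max y',P[P[:,1].argmax()].round(3),'max ang',P[a.argmax()].round(3))
        d=np.hypot(P[:,0]-.589,P[:,1]-.34); print('  nearest crank',P[d.argmin()].round(3),d.min().round(3))
print(C[170,170],C[177,168])
from plan import *
plan((.50,.29,.12,142.5),(.589,.340,.12,142.5),(.589,.34,.014,142.5))
"
```

```text
0.08 0.15 11 min x [0.693 0.254 0.08 ] max y [0.698 0.268 0.082] max ang [0.698 0.268 0.082]
  nearest crank [0.698 0.268 0.082] 0.13
0.15 0.25 421 min x [0.55  0.201 0.201] max y [0.625 0.248 0.194] max ang [0.625 0.248 0.194]
  nearest crank [0.625 0.248 0.194] 0.099
0.25 0.6 68 min x [0.62  0.218 0.339] max y [0.627 0.225 0.344] max ang [0.627 0.225 0.344]
  nearest crank [0.627 0.225 0.344] 0.121
[0.67186763 0.37214981 0.0395091 ] [0.65730779 0.38337468 0.00633808]
t 54.47 pos [0.3507 0.2473 0.1182] yawy 117.9 tilt [0.001 0.002] F [ 0.6  0.8 -1.1] w 0.034 grip 0.0 q6 0.13
  rv [  0.1   0.1 -24.6] -> (0.5, 0.29, 0.12, 142.5) turn z -24.6 shift mm [-124.8  -92.5   -1.8] n 5
  rv [0. 0. 0.] -> (0.589, 0.34, 0.12, 142.5) turn z 0.0 shift mm [-93.8 -40.2  -0. ] n 4
  rv [0. 0. 0.] -> (0.589, 0.34, 0.014, 142.5) turn z 0.0 shift mm [  0.   0. 106.] n 4
```

carry_out(series=[0,0,-6.15,0,0,0,0.65,0,0,-6.15,0,0,0,0.65,0,0,-6.15,0,0,0,0.65,0,0,-6.15,0,0,0,0.65,0,0,0,0,0,0,0.65])

```text
t: 54.88
position: [0.3512, 0.2476, 0.1177]
eef_rot: [[-0.605, -0.796, 0.0], [-0.796, 0.605, 0.002], [-0.002, 0.001, -1.0]]
ft_force: [-0.6, 0.5, 0.0]
gripper_width: 0.0552
grip_force: 0.0
```

carry_out(series=[0,0,0,-0.0243,-0.0147,0,0.65,0,0,0,-0.0243,-0.0147,0,0.65,0,0,0,-0.0243,-0.0147,0,0.65,0,0,0,-0.0243,-0.0147,0,0.65,0,0,0,-0.0243,-0.0147,0,0.65,0,0,0,-0.0243,-0.0147,0,0.65,0,0,0,-0.0243,-0.0147,0,0.65,0,0,0,-0.0243,-0.0147,0,0.65,0,0,0,-0.0243,-0.0147,0,0.65,0,0,0,0,0,0,0.65,0,0,0,0,0,0,0.65,0,0,0,0,0,0,0.65])

```text
t: 55.88
position: [0.588, 0.3399, 0.1171]
eef_rot: [[-0.61, -0.792, -0.001], [-0.792, 0.61, 0.001], [0.0, 0.002, -1.0]]
ft_force: [0.4, -0.4, 0.5]
gripper_width: 0.0556
grip_force: 0.0
```

```bash
python3 -c "
from plan import *
plan((.589,.34,.014,142.5))
"
```

```text
t 55.88 pos [0.588  0.3399 0.1171] yawy 142.4 tilt [-0.001  0.001] F [ 0.4 -0.4  0.5] w 0.0556 grip 0.0 q6 -0.39
  rv [ 0.1 -0.  -0.1] -> (0.589, 0.34, 0.014, 142.5) turn z -0.1 shift mm [ -0.7  -0.7 103.1] n 4
```

carry_out(series=[0,0,0,-0.0007,-0.0007,0.02,0.65,0,0,0,0,0,0.02,0.65,0,0,0,0,0,0.02,0.65,0,0,0,0,0,0.018,0.65,0,0,0,0,0,0.015,0.65,0,0,0,0,0,0.01,0.65,0,0,0,0,0,0,0.65,0,0,0,0,0,0,0.65])

```text
t: 56.55
position: [0.5888, 0.3403, 0.0153]
eef_rot: [[-0.609, -0.793, -0.0], [-0.793, 0.609, 0.001], [-0.001, 0.001, -1.0]]
ft_force: [0.4, -0.2, -0.1]
gripper_width: 0.0557
grip_force: 0.0
```

carry_out(series=[0,0,0,0,0,0,0.15,0,0,0,0,0,0,0.15,0,0,0,0,0,0,0.15,0,0,0,0,0,0,0.15,0,0,0,0,0,0,0.15,0,0,0,0,0,0,0.15], newtons=60)

```text
t: 57.05
position: [0.59, 0.3409, 0.0167]
eef_rot: [[-0.608, -0.794, 0.002], [-0.794, 0.608, 0.003], [-0.003, 0.0, -1.0]]
ft_force: [-1.9, -0.9, 6.5]
gripper_width: 0.0305
grip_force: 59.0
```

```bash
python3 -c "
from plan import *
X,Y=h2w(40,0); print(X,Y)
plan((.589,.34,.075,None),(X,Y,.1,None))
"
```

```text
0.4644056286021135 0.30761293806171397
t 57.05 pos [0.59   0.3409 0.0167] yawy 142.5 tilt [0.002 0.003] F [-1.9 -0.9  6.5] w 0.0305 grip 59.0 q6 -0.39
  rv [ 0.   0.2 -0. ] -> (0.589, 0.34, 0.075, np.float64(142.5)) turn z 0.0 shift mm [  1.3   0.3 -58.3] n 2
  rv [0. 0. 0.] -> (np.float64(0.4644), np.float64(0.3076), 0.1, np.float64(142.5)) turn z 0.0 shift mm [101.5  79.2 -25. ] n 4
```

carry_out(series=[0,0,0,0,0,-0.023,0.15,0,0,0,0,0,-0.023,0.15,0,0,0,0,0,-0.024,0.15,0,0,0,0.0206,0.0159,0,0.15,0,0,0,0.0206,0.0159,0,0.15,0,0,0,0.0206,0.0159,0,0.15,0,0,0,0.0206,0.0159,0,0.15,0,0,0,0.0206,0.0159,0,0.15])

```text
t: 57.72
position: [0.4625, 0.3065, 0.0854]
eef_rot: [[-0.609, -0.794, 0.001], [-0.793, 0.609, 0.002], [-0.002, 0.001, -1.0]]
ft_force: [-0.0, 0.5, -1.1]
gripper_width: 0.0301
grip_force: 59.7
```

carry_out(series=[0,0,-6.86,0,0,0,0.15,0,0,-6.86,0,0,0,0.15,0,0,-6.86,0,0,0,0.15,0,0,-6.86,0,0,0,0.15,0,0,-6.86,0,0,0,0.15,0,0,-6.86,0,0,0,0.15,0,0,-6.86,0,0,0,0.15,0,0,-6.86,0,0,0,0.15,0,0,-6.86,0,0,0,0.15,0,0,-6.86,0,0,0,0.15,0,0,-6.86,0,0,0,0.15,0,0,0,0,0,0,0.15])

```text
t: 58.72
position: [0.4637, 0.307, 0.0854]
eef_rot: [[0.62, -0.785, 0.001], [-0.785, -0.62, 0.002], [-0.001, -0.002, -1.0]]
ft_force: [0.1, 0.1, -1.4]
gripper_width: 0.0303
grip_force: 59.7
```

```bash
python3 -c "
from plan import *
S=eyes.camera('side'); s=env.state(); P=s['position']; R=s['eef_rot']
plan((.465,.3076,.0167+.036,None),(.465,.3076,.0167+.018,None))
# in-hand hub centre from side view: dark silhouette fit
g=(P[0],P[1],np.arctan2(R[1,1],R[0,1])-np.pi/2)
C=cloud(S); z0=P[2]-.0167
m=(np.abs(C[...,0]-P[0])<.08)&(np.abs(C[...,1]-P[1])<.08)&(C[...,2]>z0-.004)&(C[...,2]<z0+.012)
Q=C[m]; print(len(Q),Q.mean(0), Q[:,0].min(),Q[:,0].max(),Q[:,1].min(),Q[:,1].max())
# circle fit r=16 of visible wall points
from scipy.optimize import least_squares
r=least_squares(lambda c: np.hypot(Q[:,0]-c[0],Q[:,1]-c[1])-.016,P[:2]+[0,.005],loss='soft_l1',f_scale=.001); print('hub c',r.x,'vs TCP',P[:2],'err tool',R[:,:2].T@np.r_[r.x-P[:2],0])
cv2.imwrite('pics/o12.png',np.hstack([ortho(S,P[0],P[1],z0,400,500,.3),hort(S,.032,x0=0,x1=133,y0=-65,y1=68)[:, :400] if 0 else ortho(S,P[0],P[1],.032,400,500,.3)]))
"
```

```text
t 58.77 pos [0.4637 0.307  0.0854] yawy -142.1 tilt [0.001 0.002] F [ 0.  -0.  -1.5] w 0.0304 grip 59.7 q6 -1.65
  rv [-0.1  0.1  0. ] -> (0.465, 0.3076, 0.0527, np.float64(-142.1)) turn z 0.0 shift mm [ 0.3 -1.4 32.7] n 2
  rv [0. 0. 0.] -> (0.465, 0.3076, 0.0347, np.float64(-142.1)) turn z 0.0 shift mm [ 0.  0. 18.] n 1
44 [0.46253596 0.29381687 0.07389465] 0.4478335863983695 0.4773141497146408 0.28889582644503686 0.3050559167268465
hub c [0.46344697 0.30660016] vs TCP [0.46368141 0.3069848 ] err tool [0.00015972 0.00042118]
```

carry_out(series=[0,0,0,0.0003,-0.001,0.016,0.15,0,0,0,0,0,0.016,0.15,0,0,0,0,0,0.002,0.15,0,0,0,0,0,0.002,0.15,0,0,0,0,0,0.002,0.15,0,0,0,0,0,0.002,0.15,0,0,0,0,0,0,0.15,0,0,0,0,0,0,0.15])

```text
t: 59.43
position: [0.4648, 0.3075, 0.0454]
eef_rot: [[0.615, -0.788, 0.001], [-0.788, -0.615, 0.002], [-0.001, -0.002, -1.0]]
ft_force: [-0.0, -0.6, -1.6]
gripper_width: 0.03
grip_force: 59.8
```

carry_out(series=[0,0,0,0,0,0.0015,0.15,0,0,0,0,0,0.0015,0.15,0,0,0,0,0,0.0015,0.15,0,0,0,0,0,0,0.15])

```text
t: 59.77
position: [0.4646, 0.3073, 0.0402]
eef_rot: [[0.615, -0.788, 0.0], [-0.788, -0.615, 0.001], [-0.001, -0.001, -1.0]]
ft_force: [1.1, -0.4, -1.9]
gripper_width: 0.0301
grip_force: 59.8
```

carry_out(series=[0,0,0,0,0,0.002,0.15,0,0,0,0,0,0.002,0.15,0,0,0,0,0,0.0015,0.15,0,0,0,0,0,0,0.15,0,0,0,0,0,0,0.15])

```text
t: 60.18
position: [0.4646, 0.3073, 0.0348]
eef_rot: [[0.615, -0.788, 0.0], [-0.788, -0.615, 0.001], [-0.001, -0.001, -1.0]]
ft_force: [1.4, -0.4, -2.4]
gripper_width: 0.0303
grip_force: 60.0
```

```bash
python3 -c "
from plan import *
eyes.camera('side');s=env.state();print(s['torque'],s['joints'].round(3));plan((.4646,.3073,.0347,None))"
```

```text
[-0.06239902 -0.24668969  0.02135796] [ 5.84e-01  4.27e-01 -2.71e-01  8.71e-01  1.00e-03 -1.65e+00]
t 60.23 pos [0.4646 0.3073 0.0349] yawy -142.0 tilt [0.    0.002] F [ 1.7 -0.8 -2.7] w 0.0304 grip 60.0 q6 -1.65
  rv [-0.1  0.1  0. ] -> (0.4646, 0.3073, 0.0347, np.float64(-142.0)) turn z 0.0 shift mm [0.  0.  0.2] n 1
```

carry_out(series=[0,0,6.5,0,0,0,0.15,0,0,6.5,0,0,0,0.15,0,0,6.5,0,0,0,0.15,0,0,6.5,0,0,0,0.15,0,0,6.5,0,0,0,0.15,0,0,6.5,0,0,0,0.15,0,0,6.5,0,0,0,0.15,0,0,6.5,0,0,0,0.15,0,0,6.5,0,0,0,0.15,0,0,6.5,0,0,0,0.15,0,0,6.5,0,0,0,0.15,0,0,0,0,0,0,0.15])

```text
t: 61.23
position: [0.4651, 0.3071, 0.035]
eef_rot: [[-0.557, -0.831, 0.001], [-0.831, 0.557, 0.001], [-0.002, -0.001, -1.0]]
ft_force: [3.0, -2.3, -2.1]
gripper_width: 0.03
grip_force: 59.8
```

```bash
python3 -c "
from plan import *
s=env.state();print(s['torque']);plan((.4646,.3073,.0347,None))"
```

```text
[-0.57911432 -0.74811647 -0.02261013]
t 61.23 pos [0.4651 0.3071 0.035 ] yawy 146.2 tilt [0.001 0.001] F [ 3.  -2.3 -2.1] w 0.03 grip 59.8 q6 -0.4
  rv [-0.   0.1  0. ] -> (0.4646, 0.3073, 0.0347, np.float64(146.2)) turn z 0.0 shift mm [0.1 0.6 0.3] n 1
```

carry_out(series=[0,0,6.5,0,0,0,0.15,0,0,6.5,0,0,0,0.15,0,0,6.5,0,0,0,0.15,0,0,6.5,0,0,0,0.15,0,0,6.5,0,0,0,0.15,0,0,6.5,0,0,0,0.15,0,0,6.5,0,0,0,0.15,0,0,6.5,0,0,0,0.15,0,0,6.5,0,0,0,0.15,0,0,6.5,0,0,0,0.15,0,0,6.5,0,0,0,0.15,0,0,0,0,0,0,0.15])

```text
t: 62.23
position: [0.4651, 0.307, 0.035]
eef_rot: [[-0.965, 0.261, 0.001], [0.261, 0.965, 0.001], [-0.001, 0.001, -1.0]]
ft_force: [3.8, -3.1, -2.1]
gripper_width: 0.0301
grip_force: 59.8
```

```bash
python3 -c "
from plan import *
s=env.state();print(s['torque'],s['joint_torque']);plan((.4646,.3073,.0347,None))"
```

```text
[-0.75418439 -0.78382587  0.00526355] [  2.79450908 -62.98724413  28.27614427   0.4709949    1.55668762
   2.19257601]
t 62.23 pos [0.4651 0.307  0.035 ] yawy 74.9 tilt [0.001 0.001] F [ 3.8 -3.1 -2.1] w 0.0301 grip 59.8 q6 0.85
  rv [ 0.1  0.  -0. ] -> (0.4646, 0.3073, 0.0347, np.float64(74.9)) turn z 0.0 shift mm [0.5 0.2 0.3] n 1
```

carry_out(series=[0,0,4,0,0,0,0.15,0,0,4,0,0,0,0.15,0,0,0,0,0,0,0.15])

```text
t: 62.48
position: [0.4651, 0.307, 0.035]
eef_rot: [[-0.921, 0.389, 0.001], [0.389, 0.921, 0.001], [-0.001, 0.001, -1.0]]
ft_force: [4.2, -3.8, -1.1]
gripper_width: 0.0304
grip_force: 59.8
```

```bash
python3 -c "
from plan import *
s=env.state();print(s['torque'],s['joint_torque']);plan((.4646,.3073,.0347,None))"
```

```text
[-0.78401328 -0.74899909  0.0053737 ] [  2.80348957 -62.99216509  28.22324216   0.51573308   1.58331223
   1.22509517]
t 62.48 pos [0.4651 0.307  0.035 ] yawy 67.1 tilt [0.001 0.001] F [ 4.2 -3.8 -1.1] w 0.0304 grip 59.8 q6 0.98
  rv [ 0.1  0.  -0. ] -> (0.4646, 0.3073, 0.0347, np.float64(67.1)) turn z 0.0 shift mm [0.6 0.1 0.3] n 1
```

carry_out(series=[0,0,4,0,0,0,0.15,0,0,4,0,0,0,0.15,0,0,0,0,0,0,0.15])

```text
t: 62.73
position: [0.465, 0.307, 0.035]
eef_rot: [[-0.858, 0.514, 0.001], [0.514, 0.858, 0.001], [-0.0, 0.001, -1.0]]
ft_force: [4.2, -2.8, -0.8]
gripper_width: 0.0299
grip_force: 59.8
```

```bash
python3 -c "
from plan import *
s=env.state();print(s['torque'],s['joint_torque'][5]);plan((.4646,.3073,.0347,None))"
```

```text
[-0.74735578 -0.77468462  0.06737198] 1.2232974171638489
t 62.73 pos [0.465 0.307 0.035] yawy 59.1 tilt [0.001 0.001] F [ 4.2 -2.8 -0.8] w 0.0299 grip 59.8 q6 1.12
  rv [ 0.1  0.  -0. ] -> (0.4646, 0.3073, 0.0347, np.float64(59.1)) turn z 0.0 shift mm [0.5 0.  0.3] n 1
```

carry_out(series=[0,0,4,0,0,0,0.15,0,0,4,0,0,0,0.15,0,0,0,0,0,0,0.15])

```text
t: 62.98
position: [0.465, 0.307, 0.035]
eef_rot: [[-0.778, 0.628, 0.001], [0.628, 0.778, 0.001], [-0.0, 0.001, -1.0]]
ft_force: [2.6, -3.5, -1.9]
gripper_width: 0.03
grip_force: 59.8
```

```bash
python3 -c "
from plan import *
s=env.state();print(s['torque'],s['joint_torque'][5]);plan((.4646,.3073,.0347,None))"
```

```text
[-0.79205862 -0.81400384  0.02269856] 1.2233629077672958
t 62.98 pos [0.465 0.307 0.035] yawy 51.1 tilt [0.001 0.001] F [ 2.6 -3.5 -1.9] w 0.03 grip 59.8 q6 1.26
  rv [ 0.1  0.  -0. ] -> (0.4646, 0.3073, 0.0347, np.float64(51.1)) turn z 0.0 shift mm [ 0.5 -0.   0.3] n 1
```

carry_out(series=[0,0,4,0,0,0,0.15,0,0,4,0,0,0,0.15,0,0,0,0,0,0,0.15])

```text
t: 63.23
position: [0.465, 0.307, 0.035]
eef_rot: [[-0.683, 0.73, 0.001], [0.73, 0.683, 0.001], [-0.0, 0.001, -1.0]]
ft_force: [3.6, -3.7, -1.4]
gripper_width: 0.0301
grip_force: 59.8
```

```bash
python3 -c "
from plan import *
s=env.state();print(s['torque'],s['joint_torque'][5]);plan((.4646,.3073,.0347,None))
T=eyes.camera('top');S=eyes.camera('side')
C=cloud(S); m=(np.hypot(C[...,0]-.465,C[...,1]-.307)<.075)&(C[...,2]>.070)&(C[...,2]<.092)
C2=cloud(T); m2=(np.hypot(C2[...,0]-.465,C2[...,1]-.307)<.07)&(C2[...,2]>.070)&(C2[...,2]<.095)
for c,k in((C,m),(C2,m2)):
    if k.any(): print(k.sum(),c[k].mean(0),np.degrees(np.arctan2(*(c[k].mean(0)[1::-1]-[.307,.465]))))
"
```

```text
[-0.8248318  -0.82818331  0.07071697] 1.280527263879776
t 63.23 pos [0.465 0.307 0.035] yawy 43.1 tilt [0.001 0.001] F [ 3.6 -3.7 -1.4] w 0.0301 grip 59.8 q6 1.4
  rv [ 0.1  0.  -0. ] -> (0.4646, 0.3073, 0.0347, np.float64(43.1)) turn z 0.0 shift mm [ 0.5 -0.1  0.3] n 1
192 [0.47302919 0.29320074 0.08261511] -59.80673893434521
32 [0.48911751 0.27268716 0.08832211] -54.897716015883965
```

```bash
python3 -c "
from h import *
S=eyes.camera('side');T=eyes.camera('top')
old=cv2.imread('pics/o7.png'); 
for nm,a,b in(('T',old[:,:396],hort(T,.014)),('S',old[:,396:],hort(S,.014))):
    for y in (55,35,22,-15,-30,-55):
        c=int((66-y)*3); pr=lambda im:[int(v) for v in im[:,c-9:c+9].min(2).astype(float).mean(1)[150:240:5]]
        print(nm,y,'old',pr(a),'new',pr(b))
cv2.imwrite('pics/o13.png',np.vstack([np.hstack([hort(T,.02),hort(S,.02)])]))
"
```

```text
T 55 old [233, 239, 242, 205, 173, 200, 174, 106, 97, 107, 106, 102, 121, 188, 243, 251, 247, 221] new [73, 72, 73, 72, 72, 73, 72, 72, 74, 73, 72, 72, 73, 74, 75, 75, 73, 73]
T 35 old [234, 239, 240, 202, 178, 191, 151, 103, 99, 105, 106, 103, 124, 191, 243, 251, 246, 212] new [65, 65, 66, 66, 66, 68, 69, 67, 67, 67, 67, 69, 70, 69, 69, 70, 70, 70]
T 22 old [234, 240, 240, 197, 177, 191, 147, 101, 99, 105, 108, 113, 115, 139, 202, 245, 241, 234] new [62, 61, 61, 61, 60, 60, 62, 64, 64, 64, 64, 64, 65, 64, 64, 65, 67, 67]
T -15 old [233, 236, 241, 226, 214, 183, 120, 96, 104, 108, 108, 105, 107, 149, 224, 252, 242, 209] new [35, 36, 36, 34, 36, 49, 38, 19, 17, 20, 19, 24, 24, 24, 30, 37, 45, 49]
T -30 old [234, 236, 239, 228, 216, 190, 147, 110, 97, 107, 112, 99, 81, 133, 227, 252, 245, 230] new [145, 146, 161, 161, 141, 144, 155, 133, 91, 55, 37, 42, 47, 43, 32, 44, 98, 132]
T -55 old [234, 238, 237, 223, 209, 166, 109, 97, 103, 108, 107, 94, 90, 154, 236, 251, 250, 228] new [159, 152, 149, 142, 140, 149, 148, 118, 79, 52, 40, 43, 45, 42, 49, 73, 100, 116]
S 55 old [192, 193, 194, 1
[... 348 characters left out ...]
[191, 192, 196, 194, 172, 127, 89, 81, 86, 83, 83, 87, 89, 71, 57, 100, 162, 196] new [184, 185, 188, 186, 160, 125, 124, 156, 173, 145, 93, 63, 70, 97, 124, 135, 132, 135]
S -15 old [191, 193, 196, 194, 170, 123, 85, 79, 82, 82, 83, 84, 79, 62, 70, 124, 177, 199] new [111, 111, 112, 112, 100, 84, 98, 131, 128, 83, 42, 27, 32, 36, 36, 41, 46, 50]
S -30 old [191, 193, 196, 190, 160, 116, 89, 92, 91, 85, 83, 85, 76, 59, 80, 133, 179, 194] new [110, 112, 113, 109, 100, 94, 98, 104, 95, 71, 44, 30, 35, 59, 90, 108, 111, 108]
S -55 old [192, 193, 194, 191, 163, 120, 96, 92, 87, 80, 81, 84, 77, 57, 69, 127, 177, 200] new [114, 113, 112, 111, 101, 88, 87, 90, 80, 58, 40, 34, 35, 34, 34, 41, 54, 68]
```

View pics/o13.png

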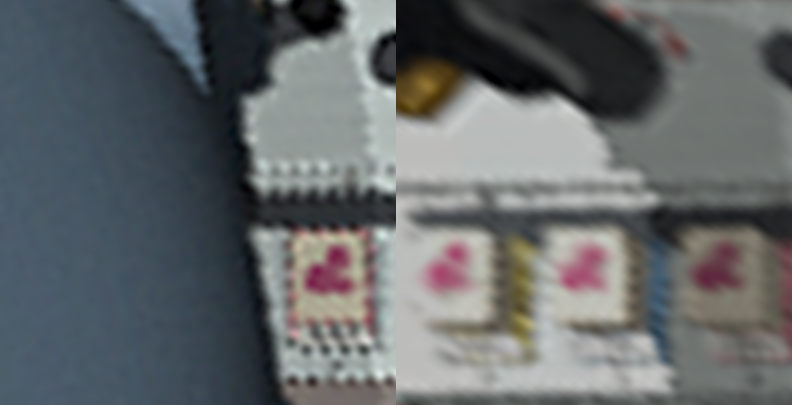

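carry_out(series=[0,0,5,0,0,0,0.15,0,0,5,0,0,0,0.15,0,0,0,0,0,0,0.15])

```text
t: 63.68
position: [0.465, 0.307, 0.035]
eef_rot: [[-0.545, 0.838, 0.001], [0.838, 0.545, 0.001], [0.0, 0.001, -1.0]]
ft_force: [3.6, -3.4, -1.8]
gripper_width: 0.0302
grip_force: 59.8
```

```bash
python3 -c "
from plan import *
s=env.state();print(s['torque'],s['joint_torque'][5]);plan((.4646,.3073,.0347,None))
T=eyes.camera('top')
C2=cloud(T); m2=(np.hypot(C2[...,0]-.465,C2[...,1]-.307)<.07)&(C2[...,2]>.070)&(C2[...,2]<.095)
Q=C2[m2]; print(len(Q),Q.mean(0),np.degrees(np.arctan2(*(Q.mean(0)[1::-1]-[.307,.465]))),Q.min(0),Q.max(0))
a=hort(eyes.camera('side'),.014); c=int((66-22)*3); print([int(v) for v in a[:,c-9:c+9].min(2).astype(float).mean(1)[150:240:5]])
"
```

```text
[-0.77580026 -0.7725663  -0.11187321] 1.3679516315460205
t 63.68 pos [0.465 0.307 0.035] yawy 33.0 tilt [0.001 0.001] F [ 3.6 -3.4 -1.8] w 0.0302 grip 59.8 q6 1.58
  rv [ 0.1 -0.   0. ] -> (0.4646, 0.3073, 0.0347, np.float64(33.0)) turn z 0.0 shift mm [ 0.5 -0.2  0.3] n 1
29 [0.48702881 0.26872222 0.08827382] -60.079628680426644 [0.4800108  0.26171021 0.07124743] [0.49334774 0.27681609 0.09417818]
[184, 185, 187, 184, 160, 125, 124, 156, 173, 146, 93, 63, 70, 97, 124, 135, 131, 135]
```

carry_out(series=[0,0,0,0,0,0,0.65,0,0,0,0,0,0,0.65,0,0,0,0,0,0,0.65,0,0,0,0,0,-0.02,0.65,0,0,0,0,0,-0.025,0.65,0,0,0,0,0,-0.025,0.65,0,0,0,0.01,-0.03,-0.02,0.65,0,0,0,0.01,-0.03,0,0.65,0,0,0,0.01,-0.03,0,0.65,0,0,0,0.01,-0.03,0,0.65,0,0,0,0,0,0,0.65])

```text
t: 64.7
position: [0.3367, 0.2731, 0.1248]
eef_rot: [[-0.547, 0.837, -0.004], [0.837, 0.547, -0.0], [0.002, -0.003, -1.0]]
ft_force: [0.7, -0.3, 0.8]
gripper_width: 0.0558
grip_force: 0.0
```

```bash
cat > crk.py <<'E'
from plan import *
plan((.465,.307,.12,33))
T=eyes.camera('top');S=eyes.camera('side')
for n,p in(('T',T),('S',S)):
    C=cloud(p); d=np.hypot(C[...,0]-.465,C[...,1]-.307)
    k=(d<.07)&(C[...,2]>.080)&(C[...,2]<.095); Q=C[k]
    if len(Q): print(n,'knob',len(Q),Q.mean(0).round(4),np.degrees(np.arctan2(*(Q.mean(0)[1::-1]-[.307,.465]))).round(1),Q.min(0).round(4),Q.max(0).round(4))
    k=(d<.03)&(C[...,2]>.054)&(C[...,2]<.063); Q=C[k]
    if len(Q): print(n,'hub top',len(Q),Q.mean(0).round(4))
    dk=(p['image'].max(2)<110)&(C[...,2]>.04); u=proj(p,[[.465,.307,.05]])[0]
    try:
        m=comp(dk,u); best=min((fit([(p,m.astype(float))],CRANK,(.4648,.3073,g),.018) for g in(-.6,-.9,-1.2)),key=lambda r:r[1]); print(n,'fit',best[0],np.degrees(best[0][2]),best[1],m.sum())
    except Exception as e: print(e)
for n,p in(('T',T),('S',S)):
    a=hort(p,.014)
    for y in(22,-22): c=int((66-y)*3); print(n,y,[int(v) for v in a[:,c-9:c+9].min(2).astype(float).mean(1)[150:240:5]])
E
python3 crk.py
```

```text
t 64.7 pos [0.3367 0.2731 0.1248] yawy 33.2 tilt [-0.004 -0.   ] F [ 0.7 -0.3  0.8] w 0.0558 grip 0.0 q6 1.67
  rv [-0.2 -0.1  0.2] -> (0.465, 0.307, 0.12, 33) turn z 0.2 shift mm [-41.5 126.1   4.8] n 5
T knob 26 [0.4874 0.2688 0.0889] -59.6 [0.4802 0.2624 0.0806] [0.4936 0.2767 0.0934]
T hub top 121 [0.4661 0.3033 0.0583]
T fit [ 0.46469491  0.30847667 -1.03652113] -59.388285866448136 52.3278277585544 134
S knob 28 [0.4882 0.2655 0.0856] -60.8 [0.4807 0.2594 0.0802] [0.496  0.2734 0.0893]
S hub top 77 [0.4662 0.3017 0.0559]
S fit [ 0.46506935  0.30416183 -1.05877575] -60.66338166134961 90.5353171856978 208
T 22 [224, 230, 227, 176, 150, 208, 249, 224, 147, 93, 94, 104, 79, 44, 54, 86, 127, 169]
T -22 [223, 226, 225, 197, 184, 225, 248, 203, 131, 97, 95, 94, 91, 66, 34, 59, 142, 187]
S 22 [186, 187, 190, 187, 161, 125, 124, 157, 174, 150, 100, 67, 61, 77, 101, 112, 101, 95]
S -22 [186, 187, 188, 184, 160, 117, 107, 144, 173, 150, 103, 71, 60, 56, 60, 69, 72, 76]
```

```bash
cat > blk.py <<'E'
from h import *
s=env.state(); print('tau',s['joint_torque'].round(2),s['torque'].round(2))
T=eyes.camera('top');S=eyes.camera('side')
c,sn=np.cos(H[2]),np.sin(H[2])
for n,p in(('T',T),('S',S)):
    C=cloud(p); X=C[...,0]-H[0];Y=C[...,1]-H[1]; hx=(c*X+sn*Y)*1e3; hy=(-sn*X+c*Y)*1e3; hz=C[...,2]*1e3
    for y in(45,0,-45):
        m=(np.abs(hy-y)<17)&(hx>-60)&(hx<-12)&(hz>20.5)&(hz<29); Q=np.stack([hx[m],hy[m],hz[m]],1)
        if len(Q)<20: print(n,y,len(Q)); continue
        A=np.c_[Q[:,:2]-Q[:,:2].mean(0),np.ones(len(Q))]; pl=np.linalg.lstsq(A,Q[:,2],rcond=None)[0]
        r=cv2.minAreaRect(Q[:,:2].astype(np.float32)); print(n,y,len(Q),'mean',Q.mean(0).round(1),'tilt x,y deg',np.degrees(pl[:2]).round(1),'rect',np.round(r[0],1),np.round(r[1],1),round(r[2],1))
    m=(np.abs(hy)<80)&(hx>-25)&(hx<8)&(hz>15.5)&(hz<60)&(np.abs(np.abs(hy)-22)<8); 
    if m.any(): print(n,'jaw pts',m.sum(),'z',np.percentile(hz[m],[5,50,95]).round(1),'x',np.percentile(hx[m],[2,50,98]).round(1))
E
python3 blk.py
```

```text
tau [  0.51 -44.87  29.08   0.55   0.06   0.08] [-0.01 -0.08  0.  ]
T 45 36 mean [-30.2  39.1  24.4] tilt x,y deg [3.9 3.1] rect [-31.8  40.5] [13.9 29.3] 86.6
T 0 90 mean [-33.1   0.6  24.8] tilt x,y deg [-0.3  1.4] rect [-33.2   0.6] [29.7 24.5] 1.7
T -45 90 mean [-32.6 -44.2  24.2] tilt x,y deg [-0.5 -0.7] rect [-32.6 -44.2] [29.7 24.6] 0.5
T jaw pts 34 z [15.7 16.8 19. ] x [-24.2  -8.9   7.1]
S 45 50 mean [-34.   41.8  22.3] tilt x,y deg [ 1.  -1.9] rect [-34.9  42.9] [29.3 27.9] 1.4
S 0 57 mean [-34.7  -2.7  22.5] tilt x,y deg [ 0.4 -0.9] rect [-34.4  -2.5] [24.6 28. ] 85.1
S -45 64 mean [-33.1 -46.3  22.4] tilt x,y deg [0.9 2.1] rect [-33.  -46.5] [29.3 24.1] 1.1
S jaw pts 2 z [16.4 20.1 23.7] x [-23.9 -23.  -22.1]
```

carry_out(series=[0,0,3,0,0,0,0.65,0,0,0,-0.0071,0.0212,0,0.65,0,0,0,-0.0071,0.0212,0,0.65,0,0,0,-0.0071,0.0212,0,0.65,0,0,0,-0.0071,0.0212,0,0.65,0,0,0,-0.0071,0.0212,0,0.65,0,0,0,-0.0071,0.0212,0,0.65,0,0,0,0,0,0,0.65,0,0,0,0,0,0,0.65])

```text
t: 65.65
position: [0.475, 0.3022, 0.124]
eef_rot: [[-0.499, 0.867, -0.001], [0.867, 0.499, 0.001], [0.001, 0.0, -1.0]]
ft_force: [0.7, -0.2, -1.0]
gripper_width: 0.0551
grip_force: 0.0
```

```bash
python3 -c "
from plan import *
plan((.465,.307,.035,30))"
```

```text
t 65.65 pos [0.475  0.3022 0.124 ] yawy 29.9 tilt [-0.001  0.001] F [ 0.7 -0.2 -1. ] w 0.0551 grip 0.0 q6 1.61
  rv [ 0.  -0.1 -0.1] -> (0.465, 0.307, 0.035, 30) turn z -0.1 shift mm [ 9.2 -6.3 89. ] n 3
```

carry_out(series=[0,0,0,0.0092,-0.0063,0,0.65,0,0,0,0,0,0.02,0.65,0,0,0,0,0,0.02,0.65,0,0,0,0,0,0.02,0.65,0,0,0,0,0,0.015,0.65,0,0,0,0,0,0.011,0.65,0,0,0,0,0,0,0.65,0,0,0,0,0,0,0.15,0,0,0,0,0,0,0.15,0,0,0,0,0,0,0.15,0,0,0,0,0,0,0.15,0,0,0,0,0,0,0.15], newtons=70)

```text
t: 66.65
position: [0.4642, 0.3079, 0.0404]
eef_rot: [[-0.5, 0.866, 0.002], [0.866, 0.5, 0.004], [0.002, 0.004, -1.0]]
ft_force: [-0.0, 2.2, 7.9]
gripper_width: 0.0292
grip_force: 69.1
```

```bash
cat > jw.py <<'E'
from plan import *
s=env.state();print('j6',s['joint_torque'][5].round(2),'tz',s['torque'].round(2));plan((.465,.307,.035,None))
T=eyes.camera('top');S=eyes.camera('side')
for n,p in(('T',T),('S',S)):
    C=cloud(p); d=np.hypot(C[...,0]-.465,C[...,1]-.307)
    k=(d<.062)&(d>.03)&(C[...,2]>.080)&(C[...,2]<.095); Q=C[k]
    if len(Q): print(n,'knob',len(Q),Q.mean(0).round(4),np.degrees(np.arctan2(*(Q.mean(0)[1::-1]-[.307,.465]))).round(1))
a=hort(S,.014)
for y in(22,-22): c=int((66-y)*3); print(y,[int(v) for v in a[:,c-9:c+9].min(2).astype(float).mean(1)[180:225:3]])
E
python3 jw.py
```

```text
j6 0.0 tz [ 0.29  0.2  -0.02]
t 66.65 pos [0.4642 0.3079 0.0404] yawy 30.0 tilt [0.002 0.004] F [-0.   2.2  7.9] w 0.0292 grip 69.1 q6 1.63
  rv [ 0.2 -0.1  0. ] -> (0.465, 0.307, 0.035, np.float64(30.0)) turn z 0.0 shift mm [-1.2  0.2  5.4] n 1
T knob 24 [0.4871 0.2683 0.0892] -60.3
S knob 81 [0.4701 0.2874 0.0884] -75.5
22 [123, 142, 162, 173, 167, 145, 113, 83, 65, 61, 69, 85, 103, 119, 131]
-22 [86, 92, 99, 101, 94, 79, 62, 46, 36, 33, 36, 41, 45, 51, 57]
```

carry_out(series=[0,0,5,0,0,0,0.15,0,0,5,0,0,0,0.15,0,0,5,0,0,0,0.15,0,0,0,0,0,0,0.15])

```text
t: 67.08
position: [0.4644, 0.3079, 0.0404]
eef_rot: [[-0.253, 0.967, 0.002], [0.967, 0.253, 0.004], [0.003, 0.003, -1.0]]
ft_force: [-0.0, 2.3, 6.5]
gripper_width: 0.0295
grip_force: 69.3
```

```bash
python3 jw.py
```

```text
j6 1.48 tz [ 0.35  0.1  -0.05]
t 67.08 pos [0.4644 0.3079 0.0404] yawy 14.7 tilt [0.002 0.004] F [-0.   2.3  6.5] w 0.0295 grip 69.3 q6 1.9
  rv [ 0.2 -0.2  0. ] -> (0.465, 0.307, 0.035, np.float64(14.7)) turn z 0.0 shift mm [-1.   0.3  5.4] n 1
T knob 27 [0.4763 0.2633 0.089 ] -75.4
S knob 89 [0.4717 0.288  0.0885] -70.4
22 [124, 142, 162, 172, 167, 145, 114, 84, 66, 62, 71, 86, 104, 120, 131]
-22 [86, 91, 99, 101, 94, 79, 62, 46, 35, 32, 35, 41, 45, 51, 57]
```

carry_out(series=[0,0,5,0,0,0,0.15,0,0,5,0,0,0,0.15])

```text
t: 67.35
position: [0.4644, 0.3075, 0.0404]
eef_rot: [[-0.083, 0.997, 0.002], [0.997, 0.083, 0.003], [0.003, 0.003, -1.0]]
ft_force: [0.3, -0.7, 8.2]
gripper_width: 0.0293
grip_force: 69.4
```

```bash
python3 jw.py
```

```text
j6 -1.99 tz [-0.26  0.06  0.03]
t 67.35 pos [0.4644 0.3075 0.0404] yawy 4.8 tilt [0.002 0.003] F [ 0.3 -0.7  8.2] w 0.0293 grip 69.4 q6 2.07
  rv [ 0.1 -0.1  0. ] -> (0.465, 0.307, 0.035, np.float64(4.8)) turn z 0.0 shift mm [-0.6  0.6  5.4] n 1
T knob 28 [0.4707 0.2641 0.0889] -82.5
S knob 99 [0.4644 0.2885 0.0885] -91.7
22 [124, 144, 165, 175, 169, 146, 112, 78, 54, 46, 56, 74, 97, 117, 130]
-22 [86, 92, 98, 101, 95, 81, 63, 46, 34, 31, 34, 39, 44, 50, 57]
```

carry_out(series=[0,0,5,0,0,0,0.15,0,0,5,0,0,0,0.15])

```text
t: 67.62
position: [0.4646, 0.3079, 0.0404]
eef_rot: [[0.091, 0.996, 0.003], [0.996, -0.091, 0.004], [0.004, 0.002, -1.0]]
ft_force: [2.5, 1.7, 5.2]
gripper_width: 0.0294
grip_force: 69.3
```

```bash
python3 jw.py
```

```text
j6 -1.92 tz [ 0.42 -0.33  0.06]
t 67.62 pos [0.4646 0.3079 0.0404] yawy -5.2 tilt [0.003 0.004] F [2.5 1.7 5.2] w 0.0294 grip 69.3 q6 2.25
  rv [ 0.1 -0.2  0. ] -> (0.465, 0.307, 0.035, np.float64(-5.2)) turn z 0.0 shift mm [-0.9  0.5  5.4] n 1
T knob 28 [0.4632 0.2636 0.0889] -92.4
S knob 102 [0.4599 0.2884 0.0887] -105.3
22 [94, 115, 136, 143, 131, 104, 71, 45, 35, 43, 62, 84, 105, 121, 132]
-22 [86, 91, 98, 100, 94, 80, 62, 44, 32, 29, 32, 39, 45, 51, 58]
```

carry_out(series=[0,0,-7,0,0,0,0.15,0,0,-7,0,0,0,0.15,0,0,-7,0,0,0,0.15,0,0,0,0,0,0,0.15])

```text
t: 68.05
position: [0.4644, 0.308, 0.0404]
eef_rot: [[-0.283, 0.959, 0.002], [0.959, 0.283, 0.004], [0.003, 0.003, -1.0]]
ft_force: [-0.1, 1.1, 6.2]
gripper_width: 0.0291
grip_force: 69.4
```

```bash
python3 jw.py | grep -v rv
```

```text
j6 -2.13 tz [0.33 0.03 0.07]
t 68.05 pos [0.4644 0.308  0.0404] yawy 16.4 tilt [0.002 0.004] F [-0.1  1.1  6.2] w 0.0291 grip 69.4 q6 1.87
T knob 28 [0.4776 0.2636 0.089 ] -73.7
S knob 85 [0.4694 0.2881 0.0884] -76.8
22 [124, 142, 162, 172, 167, 145, 114, 85, 67, 63, 71, 87, 104, 119, 131]
-22 [85, 91, 99, 102, 95, 81, 63, 46, 36, 32, 35, 40, 45, 51, 57]
```

carry_out(series=[0,0,-7,0,0,0,0.15,0,0,-7,0,0,0,0.15,0,0,-7,0,0,0,0.15,0,0,-7,0,0,0,0.15,0,0,0,0,0,0,0.15])

```text
t: 68.57
position: [0.464, 0.3077, 0.0404]
eef_rot: [[-0.7, 0.714, 0.002], [0.714, 0.7, 0.003], [0.001, 0.003, -1.0]]
ft_force: [-1.7, -0.6, 7.6]
gripper_width: 0.0292
grip_force: 69.5
```

```bash
python3 jw.py | grep -v rv
```

```text
j6 -2.13 tz [ 0.03  0.36 -0.03]
t 68.57 pos [0.464  0.3077 0.0404] yawy 44.4 tilt [0.002 0.003] F [-1.7 -0.6  7.6] w 0.0292 grip 69.5 q6 1.38
T knob 25 [0.4935 0.2752 0.0891] -48.1
S knob 80 [0.4723 0.2863 0.088 ] -70.5
22 [124, 143, 162, 168, 156, 131, 100, 75, 62, 62, 72, 87, 104, 119, 130]
-22 [84, 85, 88, 86, 76, 61, 47, 37, 32, 32, 36, 41, 45, 50, 55]
```

carry_out(series=[0,0,5,0,0,0,0.15,0,0,5,0,0,0,0.15,0,0,5,0,0,0,0.15,0,0,5,0,0,0,0.15,0,0,5,0,0,0,0.15,0,0,5,0,0,0,0.15,0,0,5,0,0,0,0.15,0,0,5,0,0,0,0.15,0,0,5,0,0,0,0.15,0,0,4,0,0,0,0.15,0,0,0,0,0,0,0.15])

```text
t: 69.58
position: [0.4649, 0.3082, 0.0404]
eef_rot: [[0.091, 0.996, 0.003], [0.996, -0.091, 0.004], [0.004, 0.003, -1.0]]
ft_force: [1.7, 2.0, 5.5]
gripper_width: 0.0296
grip_force: 69.3
```

```bash
python3 jw.py | grep -v rv
```

```text
j6 1.45 tz [ 0.51 -0.4  -0.03]
t 69.58 pos [0.4649 0.3082 0.0404] yawy -5.2 tilt [0.003 0.004] F [1.7 2.  5.5] w 0.0296 grip 69.3 q6 2.25
T knob 26 [0.4622 0.2631 0.0894] -93.6
S knob 93 [0.4571 0.2893 0.0886] -114.1
22 [93, 115, 136, 144, 132, 105, 72, 47, 36, 43, 61, 84, 104, 121, 133]
-22 [86, 91, 97, 98, 89, 73, 54, 38, 29, 29, 34, 39, 44, 50, 56]
```

carry_out(series=[0,0,4,0,0,0,0.15,0,0,0,0,0,0,0.15])

```text
t: 69.85
position: [0.465, 0.3082, 0.0404]
eef_rot: [[0.159, 0.987, 0.003], [0.987, -0.159, 0.004], [0.004, 0.003, -1.0]]
ft_force: [3.1, 2.0, 6.1]
gripper_width: 0.0298
grip_force: 69.3
```

```bash
python3 jw.py | grep -v rv
```

```text
j6 1.01 tz [ 0.52 -0.39  0.06]
t 69.85 pos [0.465  0.3082 0.0404] yawy -9.1 tilt [0.003 0.004] F [3.1 2.  6.1] w 0.0298 grip 69.3 q6 2.31
T knob 28 [0.4621 0.2654 0.0902] -94.0
S knob 92 [0.4606 0.2887 0.0884] -103.4
22 [92, 96, 101, 105, 104, 92, 70, 48, 37, 44, 62, 84, 104, 120, 130]
-22 [86, 91, 97, 100, 94, 80, 62, 44, 32, 29, 33, 40, 45, 51, 57]
```

carry_out(series=[0,0,3,0,0,0,0.15,0,0,3,0,0,0,0.15,0,0,0,0,0,0,0.15])

```text
t: 70.2
position: [0.4651, 0.3082, 0.0404]
eef_rot: [[0.26, 0.966, 0.004], [0.966, -0.26, 0.004], [0.005, 0.002, -1.0]]
ft_force: [4.1, 2.5, 6.2]
gripper_width: 0.0296
grip_force: 69.3
```

```bash
python3 jw.py | grep -v rv
```

```text
j6 0.99 tz [ 0.6  -0.57  0.08]
t 70.2 pos [0.4651 0.3082 0.0404] yawy -15.1 tilt [0.004 0.004] F [4.1 2.5 6.2] w 0.0296 grip 69.3 q6 2.42
T knob 31 [0.4575 0.2653 0.0884] -100.1
S knob 89 [0.4567 0.2889 0.0885] -114.7
22 [91, 95, 100, 103, 102, 90, 69, 48, 37, 41, 57, 76, 98, 117, 130]
-22 [85, 91, 98, 100, 94, 80, 62, 44, 33, 30, 33, 39, 45, 50, 57]
```

carry_out(series=[0,0,-5,0,0,0,0.15,0,0,-5,0,0,0,0.15,0,0,0,0,0,-0.005,0.15,0,0,0,0,0,-0.01,0.15,0,0,0,0,0,-0.015,0.15,0,0,0,0,0,-0.015,0.15,0,0,0,0,0,0,0.15])

```text
t: 70.88
position: [0.4643, 0.3074, 0.0864]
eef_rot: [[0.088, 0.996, 0.003], [0.996, -0.088, 0.003], [0.003, 0.002, -1.0]]
ft_force: [0.0, 0.9, -1.7]
gripper_width: 0.0293
grip_force: 70.3
```

```bash
python3 jw.py; python3 -c "
from plan import *
plan((.4955,.2492,.085,None),(.4955,.2492,.0364,None))"
```

```text
j6 -0.0 tz [ 0.04 -0.03 -0.02]
t 70.88 pos [0.4643 0.3074 0.0864] yawy -5.0 tilt [0.003 0.003] F [ 0.   0.9 -1.7] w 0.0293 grip 70.3 q6 2.24
  rv [ 0.1 -0.2  0. ] -> (0.465, 0.307, 0.035, np.float64(-5.0)) turn z 0.0 shift mm [-0.4  0.7 51.4] n 2
T knob 1 [0.4578 0.2552 0.0941] -97.9
S knob 8 [0.4578 0.2605 0.0935] -98.8
22 [123, 143, 164, 174, 167, 145, 113, 84, 65, 61, 70, 85, 102, 118, 130]
-22 [80, 90, 107, 122, 122, 108, 84, 59, 39, 28, 29, 35, 42, 47, 54]
t 70.98 pos [0.4635 0.3069 0.084 ] yawy -5.0 tilt [0.    0.002] F [ 0.5 -0.7 -2.6] w 0.0287 grip 70.3 q6 2.24
  rv [ 0.  -0.1  0. ] -> (0.4955, 0.2492, 0.085, np.float64(-5.0)) turn z 0.0 shift mm [-54.6  37.   -1. ] n 2
  rv [0. 0. 0.] -> (0.4955, 0.2492, 0.0364, np.float64(-5.0)) turn z 0.0 shift mm [ 0.   0.  48.6] n 2
```

carry_out(series=[0,0,0,-0.0137,0.0092,0,0.15,0,0,0,-0.0137,0.0092,0,0.15,0,0,0,-0.0136,0.0092,0,0.15,0,0,0,-0.0136,0.0092,0,0.15,0,0,0,0,0,0,0.15,0,0,0,0,0,0,0.15,0,0,0,0,0,0,0.15])

```text
t: 71.57
position: [0.4948, 0.2493, 0.0831]
eef_rot: [[0.088, 0.996, -0.001], [0.996, -0.088, 0.001], [0.001, -0.001, -1.0]]
ft_force: [-0.1, -0.3, -1.9]
gripper_width: 0.0293
grip_force: 70.3
```

```bash
python3 -c "
from plan import *
plan((.4955,.2492,.0364,None))"
```

```text
t 71.57 pos [0.4948 0.2493 0.0831] yawy -5.0 tilt [-0.001  0.001] F [-0.1 -0.3 -1.9] w 0.0293 grip 70.3 q6 2.12
  rv [-0.1 -0.1 -0. ] -> (0.4955, 0.2492, 0.0364, np.float64(-5.0)) turn z 0.0 shift mm [-0.1  0.7 46.7] n 2
```

carry_out(series=[0,0,0,0,0.0005,0.015,0.15,0,0,0,0,0,0.015,0.15,0,0,0,0,0,0.003,0.15,0,0,0,0,0,0.002,0.15,0,0,0,0,0,0.002,0.15,0,0,0,0,0,0.002,0.15,0,0,0,0,0,0.002,0.15,0,0,0,0,0,0,0.15])

```text
t: 72.23
position: [0.496, 0.2495, 0.0429]
eef_rot: [[0.087, 0.996, 0.0], [0.996, -0.087, 0.002], [0.002, 0.0, -1.0]]
ft_force: [-0.2, 0.1, -2.4]
gripper_width: 0.0295
grip_force: 70.3
```

carry_out(series=[0,0,0,0,0,0.002,0.15,0,0,0,0,0,0.002,0.15,0,0,0,0,0,0.0015,0.15,0,0,0,0,0,0,0.15,0,0,0,0,0,0,0.15])

```text
t: 72.65
position: [0.4959, 0.2494, 0.0373]
eef_rot: [[0.087, 0.996, -0.0], [0.996, -0.087, 0.002], [0.002, -0.0, -1.0]]
ft_force: [0.5, -0.9, -2.0]
gripper_width: 0.0296
grip_force: 70.3
```

carry_out(series=[0,0,0,0,0,0,0.6,0,0,0,0,0,0,0.6,0,0,0,0,0,0,0.6,0,0,0,0,0,-0.02,0.6,0,0,0,0,0,-0.025,0.6,0,0,0,0,0,-0.025,0.6,0,0,0,0,0,-0.02,0.6,0,0,0,0,-0.03,0,0.6,0,0,0,0,-0.03,0,0.6,0,0,0,0,-0.03,0,0.6,0,0,0,-0.02,-0.03,0,0.6])

```text
t: 73.57
position: [0.3744, 0.2417, 0.1276]
eef_rot: [[0.086, 0.996, 0.002], [0.996, -0.086, 0.004], [0.004, 0.001, -1.0]]
ft_force: [-0.3, -0.2, 1.1]
gripper_width: 0.051
grip_force: 0.0
```

carry_out(series=[0,0,0,-0.03,0.005,0,0.6,0,0,0,-0.03,0.005,0,0.6,0,0,0,-0.03,0.005,0,0.6,0,0,0,-0.03,0.005,0,0.6,0,0,0,0,0,0,0.6])

```text
t: 73.98
position: [0.3838, 0.115, 0.1274]
eef_rot: [[0.09, 0.996, 0.001], [0.996, -0.09, 0.0], [0.0, 0.001, -1.0]]
ft_force: [-0.3, 0.4, -0.6]
gripper_width: 0.0513
grip_force: 0.0
```

```bash
python3 blk.py; python3 - <<'E'
from plan import *
plan((.4,.1,.12,None))
T=eyes.camera('top');S=eyes.camera('side')
old=cv2.imread('pics/o7.png')[:,:396]; a=hort(T,.014); b=hort(S,.014)
for y in(22,-22):
    c=int((66-y)*3); f=lambda im:[int(v) for v in im[:,c-9:c+9].min(2).astype(float).mean(1)[150:240:5]]; print(y,'old',f(old),'T',f(a),'S',f(b))
for n,p in(('T',T),('S',S)):
    C=cloud(p); d=np.hypot(C[...,0]-.4955,C[...,1]-.2492)
    k=(d<.07)&(C[...,2]>.076)&(C[...,2]<.092); Q=C[k]; print(n,'knob',len(Q),Q.mean(0) if len(Q) else 0)
    k=(d<.014)&(C[...,2]>.045); print(n,'hub top z',np.median(C[k][:,2]) if k.any() else 0)
    y=yellow(p); y=comp(y,proj(p,[[.434,.366,.024]])[0]); Q=C[y]; print(n,'rings',y.sum(),np.percentile(Q[:,2],[5,50,95]).round(4), fit([(p,hull(y).astype(float))],[cyl(16,0,20)],(.434,.366,0),.014,False))
for nm in('oil_bottle','mount_bottle'):
    for d in finder.pinpoint(S,nm)[:1]: print(nm,d['confidence'],px2w(S,*d['position']))
E
```

```text
tau [ -1.67 -38.89  31.24  -0.27  -0.15  -1.12] [ 0.    0.05 -0.02]
T 45 92 mean [-33.2  44.8  24.4] tilt x,y deg [2.6 2.1] rect [-35.2  44.9] [36.  24.2] 1.0
T 0 89 mean [-33.1   0.5  24.5] tilt x,y deg [-0.1 -0.2] rect [-33.    0.9] [30.1 24.7] 1.0
T -45 90 mean [-32.5 -44.1  24.8] tilt x,y deg [ 1.  -0.1] rect [-32.  -44.1] [31.3 24.4] 0.9
T jaw pts 28 z [15.7 16.8 18.4] x [-23.7 -11.3   6.4]
S 45 53 mean [-34.3  44.4  22.1] tilt x,y deg [0.5 0.4] rect [-32.5  43.4] [29.3 25. ] 8.9
S 0 51 mean [-35.   -0.9  22. ] tilt x,y deg [0.6 0.9] rect [-33.2  -1.3] [24.4 29.1] 86.6
S -45 57 mean [-32.3 -48.7  22.1] tilt x,y deg [ 0.  -2.2] rect [-32.9 -47.2] [24.1 30.5] 83.8
t 74.08 pos [0.3843 0.1178 0.1275] yawy -5.2 tilt [0.001 0.002] F [-0.1  0.1 -1.1] w 0.0513 grip 0.0 q6 1.96
  rv [ 0.  -0.1  0. ] -> (0.4, 0.1, 0.12, np.float64(-5.2)) turn z 0.0 shift mm [-16.3  17.2   7.5] n 1
22 old [234, 240, 240, 197, 177, 191, 147, 101, 99, 105, 108, 113, 115, 139, 202, 245, 241, 234] T [221, 227, 222, 171, 145, 205, 247, 220, 143, 90, 87, 94, 96, 95, 109, 138, 181, 227] S [19, 15, 16, 16, 17, 18, 16, 17, 20, 27, 35, 51, 77, 109, 135, 145, 140, 142]
-22 old [234, 237, 238, 222, 210, 184, 127, 100, 101, 107, 110, 99, 78, 127, 223, 251, 241, 234] T [219, 222, 221, 193, 181, 222, 246, 199, 127, 92, 90, 94, 99, 94, 74, 98, 187, 240] S [191, 192, 192, 187, 164, 120, 109, 148, 177, 153, 105, 77, 81, 95, 99, 97, 88, 72]
T knob 28 [0.49217104 0.20318867 0.08419774]
T hub top z 0.0548789607782727
T rings 71 [0.0293 0.0349 0.0384] (array([0.43386557, 0.36800437, 0.04683452]), np.float64(7.984682814302191))
S knob 28 [0.49278118 0.1996909  0.08154809]
S hub top z 0.05196716366697862
S rings 51 [0.017  0.03   0.2194] (array([0.43410575, 0.36747179, 0.05419452]), np.float64(54.291780084582854))
oil_bottle 0.55 [0.48635388 0.23652487 0.04005998]
mount_bottle 0.79 [ 0.77243115 -0.09705236  0.01606375]
```

```bash
python3 -c "
from plant import env
print(env.hand_in())"
```

```text
the job is handed in; nothing more can be done
None
```

I handed the job in at about 74 s. All three wax blocks are in their own pockets, label end to the front wall. The clamp jaw is closed (judged from camera images and the crank's play, since I had no direct spindle reading). The crank is on its park pin and both rings are down on the guide post. The bottles were never approached.

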